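# Prop open the dimmer guard and turn the knob to its stop

## Robot

A 7-joint arm with a two-finger parallel gripper is mounted at the origin on a cart in front of the work surface, level with it; the furniture and walls round the work are solid. World frame = base frame: x ahead of the robot, y to its left, z up, the work surface at z = 0. Lengths are in m, angles in rad, forces in N, time in s.
With the tool pointing down it reaches from about 0.375 to 0.925 m from the base axis. Payload 3.1 kg.
Tool frame: the origin (TCP) lies between the finger pads; the fingertips stand 22 mm ahead of it and the grasp point (between the pads) lies 3 mm ahead of it; z points along the fingers, y is the direction in which the jaws open and shut (so a half turn about z gives the same grasp; the last joint's range is limited). The gripper opens to 85 mm and grips with 20 to 120 N. Pads are 22 mm wide; open, the fingers measure 114 mm over their backs; the gripper's body (76 mm by 85 mm) begins 54 mm behind the grasp point. The pads swing forward as they close: fully open they stand 13 mm farther back than shut.
Start: joints at [1.193, 0.383, 0.044, 1.598, -0.018, 1.161, -0.05], TCP at [0.18, -0.625, 0.253] pointing down, gripper open.
Joint ranges: [-2.61, 2.61], [-0.41, 2.15], [-1.48, 1.57], [0, 2.5], [-1.57, 4.71], [0.05, 1.97], [-2.85, 2.85]. Speed limits (rad/s): [2.79, 2.79, 3.14, 3.14, 3.14, 3.14, 3.14].

## Interface

Orientations are given as a unit quaternion [w, x, y, z].
In Python, from rig import env gives the robot as it stands.
- The arm moves only by the tool drive_tool, never from a script. Its argument "commands" is a list that holds one entry, the list of rows, each a list of 7 numbers: the finger opening in m, from 0 to 0.0854, then the shift along the tool's x, y, z in m, then the turn, a rotation vector about the tool's x, y, z in rad. In form: [[[hand, dx, dy, dz, rx, ry, rz], ...]]. A call has exactly 8 rows; each row is the pose to reach, as a shift and turn from the pose measured when the call began, along the tool's axes at that moment; what a row does not reach only later rows make up. A row lasts 1/12 s, in which the tool goes at most 41.7 mm and 7.16 degrees, less where a joint would pass 70% of its speed; a pose out of reach is approached as far as the arm can. A call with a gripper value outside its range is refused whole. The fingers move at their own pace and stop on an object; the grip force is fixed at half the most. Time passes only in rows, so rows that repeat a pose let the fingers close, or fill a call up. It gives the time, the measured TCP pose, the force and the opening at its end, in the units of the state.
- env.read_state(): the state, without advancing time (a new reading comes with each control period).
- env.snapshot(name): name is "scene" or "top" or "wrist"; returns a dict with "frame" (400x640x3 uint8, red, green, blue), "depth" (400x640 float32, m along the optical axis (not along the pixel's ray), 0 where there is no reading), "vertical_fov" (degrees; the focal length in pixels is half the picture's height over the tangent of half this angle, whatever the lens; pixels are square), "cx", "cy" (the principal point, pixels), "distortion" ([k1, k2, p1, p2, k3] as OpenCV has them; the pictures are not rectified), "R" (3x3) and "t" (3): a world point X has camera coordinates R X + t. Camera axes: x right, y down, z forward; pixel columns grow to the right and rows downward; lengths in m; the calibration is good to about 2 mm. A picture is of the moment at which its call begins.
- env.finish_job(): hands the job in, once; it reports no verdict.
The state is a dict: "clock": time; "joint_positions": joint angles; "joint_velocities": joint speeds; "joint_torque": joint torques, N m; "tcp_pos": TCP position; "tool_rot": TCP orientation; "contact_force": force on the tool from outside, world axes, zero at the start; "torque": the same for the moment, N m; "opening": finger opening in m.
Only numpy, scipy, OpenCV 4.12 (cv2) and the standard library are available. Lean on these libraries where they do the work, as an engineer would, in place of code of your own. Each camera call takes 0.05 s, during which the arm holds its last target.

## Task

Lift the spring-closed guard of the lamp dimmer box all the way up until the stay on its left side drops in, and let go so that the stay props it open. Then turn the round knob beneath it clockwise until you feel it come up against its stop - the stop is a soft buffer whose place differs each time, so go gently, do not force the knob past it - and let go, leaving the knob at the stop, the guard propped open and the things standing around undisturbed.

Things in the scene. Friction and masses are not known exactly. Their poses are not given: they have to be found in the camera images.
- dimmer_box: Fixed lamp dimmer box: wooden housing 170 x 116 x 50 mm (x, y, z) with an aluminium top panel. Origin at the centre of its underside on the table; z up, -x side is the front (towards the robot). A white guard hood 116 mm wide lies over the panel when shut (top 86 mm above the table, front face 75 mm in front of the origin). A steel stay is pivoted on its left (+y) side, 66 mm from the middle.
- guard_hinge (a point): Fixed point: middle of the guard's hinge axis, which runs along the box's y. It lies 65 mm behind the box's origin (+x of the box) and 56 mm above the table.
- guard_tab (a point): Point in the lift tab that sticks out at the front of the guard: when shut, 166 mm in front of the hinge axis and 25 mm above it. The tab is 24 mm wide (along the hinge axis), 10 mm thick, 40 mm long (140 to 180 mm in front of the hinge axis); beneath it only the table, 76 mm below. Pinched on its two sides, it pivots between the fingers as the guard swings up.
- guard (a joint): Guard angle in rad: 0 shut, grows as the front edge swings up and back over the hinge, limit 1.85. A weak spring and its weight (1 to 2 N at the tab) pull it shut from any angle. On the way up it pushes the stay aside; the stay drops in at about 1.68. Let go beyond that, the guard settles on the stay at about 1.65 and stays propped; let go earlier, it falls shut.
- knob_centre (a point): Fixed point on the knob's axis, half-way up the knob. The knob is round, 40 mm across, 26 mm high, standing upright on the panel (panel 50 mm, knob top 77 mm above the table); its axis is vertical, 80 mm in front of the guard's hinge axis.
- knob: The round knob itself, origin at its foot on its axis; turns with it. Clockwise seen from above, friction about 0.05 N m. The stop cannot be seen or measured: it is met after 0.4 to 1.3 rad. It is a springy buffer, 2 N m per rad past first touch; 0.18 rad past first touch it is overloaded and the job has failed. Let go there, the knob springs back to about first touch and stays.
- oil_bottle_0: Bystander: small amber oil bottle, 32 mm across, 90 mm high, loose, beside the right of the box; origin under its centre.
- box_black: Bystander: small black carton, 50 x 62 x 40 mm, loose, beside the left of the box; origin under its centre.
- figure_hare: Bystander: small black hare figure, 38 x 75 x 39 mm, loose, beside the right of the box; origin under its centre.
- candle_ochre: Bystander: ochre patterned candle pot, 100 mm across, 98 mm high, loose, at the right front of the table; origin under its centre.

How it is judged:
On the way, in this order (a step that is already met when the one before it is completed fails the run):
1. the guard is up and stands propped on its stay with nothing of the robot touching it (value of joint guard above 1.5 rad and contact force between guard and the fingers below 0.05 N and contact force between guard and the arm below 0.05 N and velocity of joint guard between -0.1 and 0.1 rad/s), for 0.5 s.
2. the knob has come up against its stop (distance between knob_dog and stop_pin below 0.0145 m), for 0.2 s.
At the end, for the whole second after the job is handed in: The guard stands propped open on its stay (above 1.5 rad) and the knob rests within 0.1 rad (6 degrees) of its stop (value of joint guard above 1.5 rad and distance between knob_dog and stop_pin below 0.0145 m and velocity of joint guard between -0.1 and 0.1 rad/s); the robot touches nothing.
It fails at once if the knob was forced against its stop with more than 0.36 N m (0.18 rad into the buffer) (contact force between knob_dog and stop_pin above 9 N).
It fails at once if a thing standing around was moved by more than 20 mm (distance of any of oil_bottle_0, box_black, figure_hare, candle_ochre from where it was at the start of the episode above 0.02 m).
It also fails if it takes over 61 s, if anything falls off the work surface, if the arm or the gripper's body presses on something with over 40 N, if the wrist force passes 120 N, or if a joint passes its speed limit or range.

## Working session

There is one attempt and no reset: what is moved stays moved. The work goes in short steps, Python scripts to look and compute and a tool call to move; the robot and the scene stay as the last step left them, time stands still between calls to the robot, and variables do not carry over. Pictures are saved under pics/ and viewed, and the job is handed in when it is done.

Besides the shell and the picture viewer there is one more tool, called after "Call:" by a JSON object that holds its "name" and its "arguments". drive_tool: Moves the arm, as the interface text tells. Its arguments: {"type":"object","properties":{"commands":{"type":"array","items":{"type":"array","items":{"type":"array","items":{"type":"number"}}}}},"required":["commands"]}

```bash
ls; mkdir -p pics
python3 - <<'E'
from rig import env
import cv2, numpy as np
s=env.read_state()
for k,v in s.items(): print(k,np.round(v,4))
for n in ["scene","top","wrist"]:
    d=env.snapshot(n); cv2.imwrite(f"pics/a_{n}.png",d["frame"][:,:,::-1]); np.savez(f"a_{n}.npz",**d)
    print(n,d["vertical_fov"],d["cx"],d["cy"],d["distortion"],np.round(d["R"],3).tolist(),np.round(d["t"],3))
E
```

```text
pics
clock 0.0
joint_positions [ 1.1932  0.3839  0.0438  1.5996 -0.0179  1.1612 -0.05  ]
joint_velocities [ 0.0005 -0.0009 -0.0006 -0.0015  0.001   0.0006  0.0013]
joint_torque [ 1.00000e-04 -4.33462e+01  1.02430e+00 -2.49515e+01  1.06000e-02
  1.14000e-02  0.00000e+00]
tcp_pos [ 0.1793 -0.6239  0.2519]
tool_rot [-1.300e-03  9.902e-01  1.395e-01 -2.000e-04]
contact_force [-0.387  -0.3533  0.7078]
torque [-0.0247  0.0006 -0.0193]
opening 0.0854
scene 48.939103915513904 318.5833296975654 203.88937023274525 [-0.02075828  0.          0.          0.          0.        ] [[0.606, -0.795, 0.02], [-0.397, -0.324, -0.859], [0.69, 0.512, -0.512]] [-0.303  0.28   0.822]
top 57.89395475479108 309.53010057413394 204.84339248324986 [0.00727674 0.         0.         0.         0.        ] [[-0.014, -1.0, 0.012], [-0.998, 0.013, -0.067], [0.066, -0.013, -0.998]] [-0.018  0.501  0.938]
wrist 66.41278908371895 317.90277504167244 199.85124940246732 [-0.02594098  0.          0.          0.          0.        ] [[0.277, -0.961, -0.003], [-0.911, -0.263, 0.316], [-0.304, -0.085, -0.949]] [-0.647 -0.043  0.381]
```

View pics/a_scene.png

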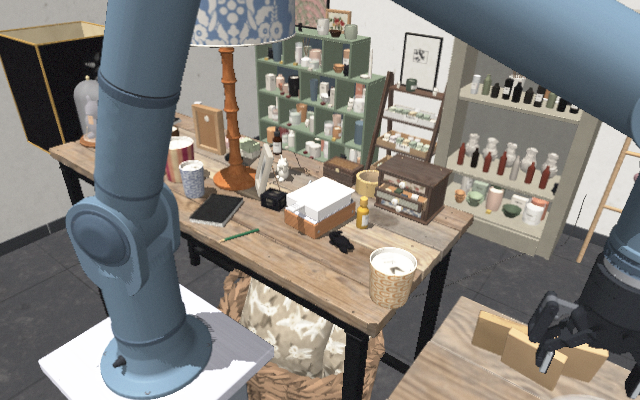

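View pics/a_top.png

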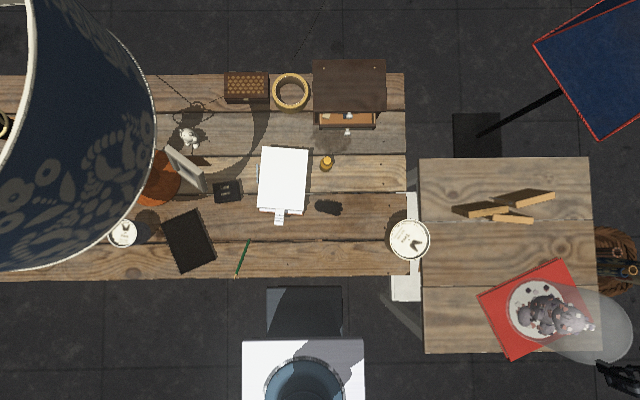

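View pics/a_wrist.png

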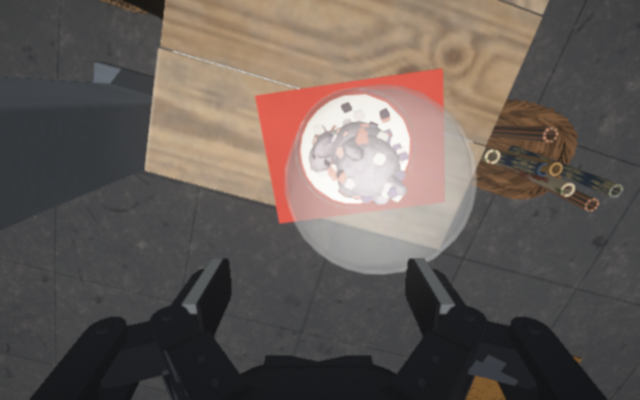

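The top view shows the box guard at about (283,180) with its tab at about (280,218). The carton is at (228,190), the hare at (328,207), the bottle at (327,163) and the candle pot at (409,239). I'll measure these next.

```bash
cat > h.py <<'E'
import numpy as np, cv2
from rig import env
def K(d):
    f=200/np.tan(np.radians(d["vertical_fov"])/2)
    return np.array([[f,0,float(d["cx"])],[0,f,float(d["cy"])],[0,0,1]])
def plane(d,uv,z):
    p=cv2.undistortPoints(np.array(uv,float).reshape(-1,1,2),K(d),np.array(d["distortion"],float)).reshape(-1,2)
    r=np.c_[p,np.ones(len(p))]@d["R"]; c=-d["R"].T@d["t"]
    return c+r*((z-c[2])/r[:,2])[:,None]
def cloud(d):
    v,u=np.mgrid[0:400,0:640]; uv=np.stack([u,v],-1).reshape(-1,1,2).astype(float)
    p=cv2.undistortPoints(uv,K(d),np.array(d["distortion"],float)).reshape(-1,2)
    X=np.c_[p,np.ones(len(p))]*d["depth"].reshape(-1,1)
    return ((X-d["t"])@d["R"]).reshape(400,640,3)
def proj(d,X):
    return cv2.projectPoints(np.array(X,float).reshape(-1,1,3),cv2.Rodrigues(np.array(d["R"]))[0],np.array(d["t"],float),K(d),np.array(d["distortion"],float))[0].reshape(-1,2)
E
python3 - <<'E'
from h import *
d=dict(np.load("a_top.npz")); im=d["frame"]; P=cloud(d)
m=(im.min(2)>215).astype(np.uint8); m[:,:240]=0;m[:,330:]=0;m[:130]=0;m[240:]=0
c=max(cv2.findContours(m,0,2)[0],key=cv2.contourArea); print(cv2.boundingRect(c))
mm=cv2.drawContours(np.zeros_like(m),[c],-1,1,-1)
Z=P[...,2][mm>0]; print("z pct",np.percentile(Z,[1,10,50,90,99]))
top=(mm>0)&(P[...,2]>0.078)
mo=cv2.morphologyEx(mm,cv2.MORPH_OPEN,np.ones((15,15),np.uint8))
c2=max(cv2.findContours(mo,0,2)[0],key=cv2.contourArea)
r=cv2.minAreaRect(c2); b=cv2.boxPoints(r); print(b, plane(d,b,0.086).round(4).tolist())
tab=mm-mo; tab[:212]=0; ys,xs=np.nonzero(tab); print("tab px",xs.min(),xs.max(),ys.min(),ys.max(),P[ys,xs].mean(0), len(xs))
print(plane(d,[[xs.mean(),ys.mean()]],.086))
for n,(u,v) in dict(carton=(228,190),hare=(328,207),bottle=(327,163),candle=(409,239),tab=(280,219),g=(283,180),frame=(190,170)).items(): print(n,P[v,u].round(3))
big=cv2.resize(im[120:260,200:440],None,fx=3.3,fy=3.3,interpolation=cv2.INTER_CUBIC); cv2.imwrite("pics/b_top.png",big[:,:,::-1])
d=dict(np.load("a_scene.npz")); big=cv2.resize(d["frame"][150:310,230:430],None,fx=3.7,fy=3.7,interpolation=cv2.INTER_CUBIC); cv2.imwrite("pics/b_scene.png",big[:,:,::-1])
E
```

```text
(257, 146, 51, 79)
z pct [0.04976648 0.08408525 0.0862119  0.08824261 0.09008594]
[[256.08276 209.00691]
 [261.36554 145.61382]
 [307.87592 149.48967]
 [302.59314 212.88277]] [[0.488, 0.1071, 0.086], [0.6447, 0.0934, 0.086], [0.6337, -0.0213, 0.086], [0.477, -0.0063, 0.086]]
tab px 274 301 212 224 [0.46768606 0.04649289 0.08095889] 129
[[0.46744141 0.04638337 0.086     ]]
carton [0.54  0.185 0.041]
hare [ 0.494 -0.072  0.028]
bottle [ 0.598 -0.068  0.092]
candle [ 0.41  -0.262  0.097]
tab [0.463 0.049 0.086]
g [0.559 0.041 0.085]
frame [0.579 0.255 0.127]
```

View pics/b_top.png

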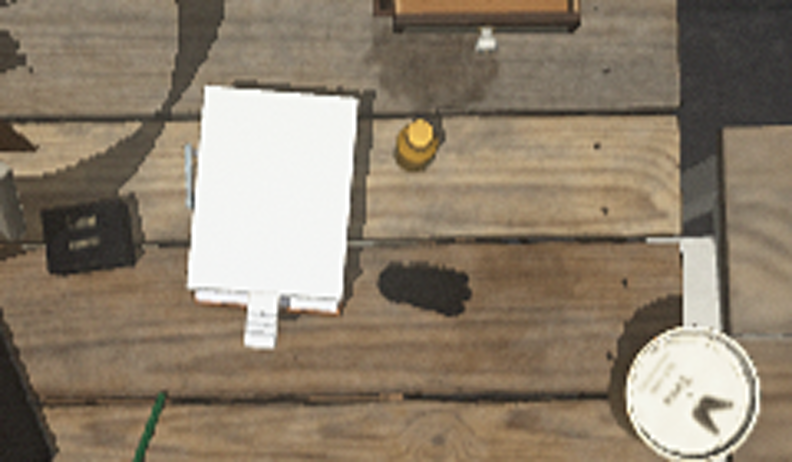

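View pics/b_scene.png

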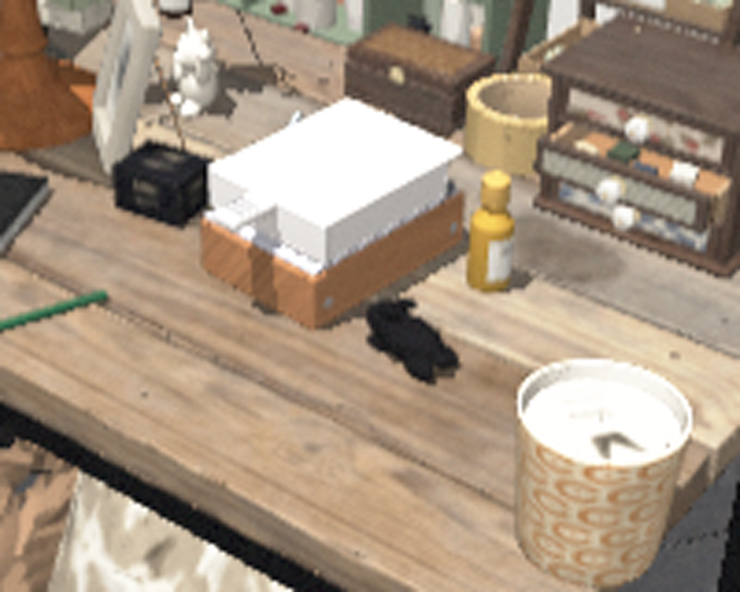

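```bash
cat >> h.py <<'E'
from scipy.spatial.transform import Rotation as Rn
def tool():
    s=env.read_state(); q=np.array(s["tool_rot"]); return s,np.array(s["tcp_pos"]),Rn.from_quat(q[[1,2,3,0]])
def goto(pos,a):
    """world target TCP pos, tool-down with tool x heading a -> shift, rotvec in tool axes"""
    s,p,R=tool(); T=Rn.from_matrix(np.array([[np.cos(a),np.sin(a),0],[np.sin(a),-np.cos(a),0],[0,0,-1]]).T.T)
    return (R.inv().apply(np.array(pos)-p)).round(4),(R.inv()*T).as_rotvec().round(4)
E
python3 - <<'E'
from h import *
d=dict(np.load("a_top.npz"))
print(plane(d,[[279.1,225.3],[274.5,225.3],[284,225.3],[274.6,213],[285.5,213]],.086).round(4).tolist())
hinge=np.array([.6219,.0377]);dr=np.array([np.cos(-.0906),np.sin(-.0906)])
for r in (.18,.166,.14): print(r,(hinge-r*dr).round(4))
d=dict(np.load("a_wrist.npz")); c=-d["R"].T@d["t"]; s,p,R=tool(); print("cam in tool",R.inv().apply(c-p).round(3))
print(goto([.42,-.35,.30],.2)); print(goto([.4540,.053,.20],-.09))
E
```

```text
[[0.4475, 0.0513, 0.086], [0.4477, 0.0625, 0.086], [0.4473, 0.0393, 0.086], [0.4776, 0.062, 0.086], [0.4773, 0.0354, 0.086]]
0.18 [0.4426 0.054 ]
0.166 [0.4566 0.0527]
0.14 [0.4825 0.0504]
cam in tool [ 0.08  -0.001 -0.121]
(array([ 0.307 , -0.197 , -0.0474]), array([-0.0021,  0.0002,  0.0799]))
(array([ 0.451 , -0.5747,  0.0533]), array([-0.002 ,  0.0005,  0.3699]))
```

Call:
{"name": "drive_tool", "arguments": {"commands": [[[0.0854, 0.03, -0.02, -0.01, 0, 0, -0.1], [0.0854, 0.07, -0.045, -0.02, 0, 0, -0.22], [0.0854, 0.105, -0.07, -0.03, 0, 0, -0.34], [0.0854, 0.14, -0.09, -0.04, 0, 0, -0.46], [0.0854, 0.175, -0.115, -0.045, 0, 0, -0.58], [0.0854, 0.21, -0.135, -0.047, 0, 0, -0.7], [0.0854, 0.245, -0.16, -0.047, 0, 0, -0.82], [0.0854, 0.28, -0.18, -0.047, 0, 0, -0.92]]]}}

```text
clock: 0.82
tcp_pos: [0.3932, -0.3785, 0.2998]
tool_rot: [-0.001, 0.824, 0.567, 0.0]
contact_force: [0.6, -0.9, 0.5]
opening: 0.0855
```

Run:
```python
from h import *
s,p,R=tool(); print(p,s["joint_positions"],R.as_matrix()[:,0])
print(goto([.46,-.03,.26],2.4),goto([.40,.057,.24],3.05))
```

```text
[ 0.39323569 -0.37852301  0.29981036] [ 0.92404818  0.16218813 -0.25776391  1.78424572  0.0433596   1.2021644
  0.28813545] [0.35759961 0.93387433 0.00112135]
(array([ 0.3493, -0.0622,  0.0403]), array([-3.0000e-04, -1.7000e-03, -1.1949e+00])) (array([ 0.4091, -0.1494,  0.0604]), array([ 2.0000e-04, -1.8000e-03, -1.8449e+00]))
```

Call:
{"name": "drive_tool", "arguments": {"commands": [[[0.0854, 0.03, -0.005, 0.005, 0, 0, -0.12], [0.0854, 0.07, -0.012, 0.01, 0, 0, -0.24], [0.0854, 0.11, -0.02, 0.015, 0, 0, -0.36], [0.0854, 0.15, -0.027, 0.02, 0, 0, -0.48], [0.0854, 0.19, -0.034, 0.025, 0, 0, -0.6], [0.0854, 0.23, -0.041, 0.03, 0, 0, -0.72], [0.0854, 0.27, -0.048, 0.035, 0, 0, -0.84], [0.0854, 0.31, -0.055, 0.04, 0, 0, -0.96]]]}}

```text
clock: 1.48
tcp_pos: [0.4523, -0.0675, 0.2599]
tool_rot: [-0.0, 0.467, 0.884, 0.0]
contact_force: [0.8, 0.2, 0.2]
opening: 0.0856
```

Run:
```python
from h import *
s,p,R=tool(); print(p,s["joint_positions"],R.as_matrix()[:,0])
print(goto([.42,.055,.22],3.05))
```

```text
[ 0.45234502 -0.06745297  0.25994682] [ 0.6399595   0.03828607 -0.58646436  2.00930026  0.02289847  1.10112123
  0.64339322] [-0.56459122  0.82537009  0.00098291]
(array([0.1193, 0.0424, 0.0401]), array([ 4.000e-04, -9.000e-04, -8.793e-01]))
```

Call:
{"name": "drive_tool", "arguments": {"commands": [[[0.0854, 0.015, 0.005, 0.005, 0, 0, -0.12], [0.0854, 0.03, 0.01, 0.01, 0, 0, -0.24], [0.0854, 0.05, 0.016, 0.015, 0, 0, -0.36], [0.0854, 0.07, 0.023, 0.02, 0, 0, -0.48], [0.0854, 0.09, 0.03, 0.027, 0, 0, -0.6], [0.0854, 0.105, 0.036, 0.034, 0, 0, -0.72], [0.0854, 0.119, 0.042, 0.04, 0, 0, -0.84], [0.0854, 0.119, 0.042, 0.04, 0, 0, -0.879]]]}}

```text
clock: 2.15
tcp_pos: [0.4178, 0.0578, 0.2188]
tool_rot: [-0.002, 0.041, 0.999, 0.001]
contact_force: [0.6, 0.0, -0.3]
opening: 0.0852
```

Run:
```python
from h import *
s,p,R=tool(); print(p,s["joint_positions"],R.as_matrix()[:,0])
d=env.snapshot("wrist"); cv2.imwrite("pics/c_wrist.png",d["frame"][:,:,::-1]); np.savez("c_wrist.npz",**d)
```

```text
[0.41780174 0.05776432 0.21882622] [ 0.51167262  0.02000795 -0.7393292   2.12073102  0.01317297  1.00893311
  1.254387  ] [-0.99665075  0.08170536  0.00339388]
```

View pics/c_wrist.png

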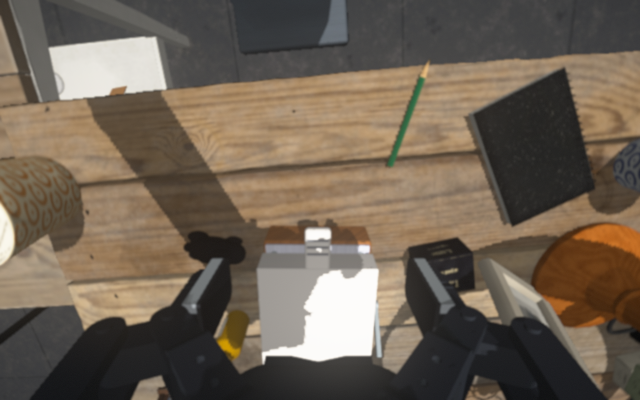

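The wrist view shows the tab at about (318,238) and the hood's front top edge near row 267, columns 258–377. I'll measure from this view.

Run:
```python
from h import *
d=dict(np.load("c_wrist.npz")); im=d["frame"]
big=cv2.resize(im[215:375,240:400],None,fx=3.7,fy=3.7,interpolation=cv2.INTER_CUBIC); cv2.imwrite("pics/c_big.png",big[:,:,::-1])
P=cloud(d)
print(P[238,318],P[300,320],P[262,318])
print(plane(d,[[306,228.5],[330,228.5],[258,267],[377,267]],.086).round(4).tolist())
```

```text
[0.45519179 0.05563396 0.08630463] [0.52315938 0.05209768 0.08494445] [0.47944264 0.05366197 0.08703429]
[[0.445, 0.0456, 0.086], [0.4468, 0.0672, 0.086], [0.4808, -0.0034, 0.086], [0.49, 0.1088, 0.086]]
```

View pics/c_big.png

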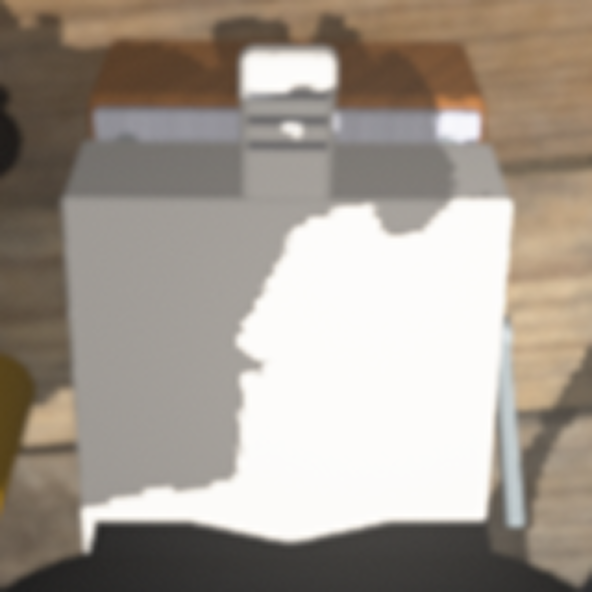

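Run:
```python
from h import *
print(goto([.455,.0535,.089],3.052))
```

```text
(array([-0.0369,  0.0003,  0.1301]), array([ 0.0006, -0.0025,  0.0053]))
```

Call:
{"name": "drive_tool", "arguments": {"commands": [[[0.06, -0.015, 0, 0.005, 0, 0, 0], [0.06, -0.03, 0, 0.02, 0, -0.002, 0.003], [0.06, -0.037, 0, 0.04, 0, -0.002, 0.005], [0.06, -0.037, 0, 0.06, 0, -0.002, 0.005], [0.06, -0.037, 0, 0.08, 0, -0.002, 0.005], [0.06, -0.037, 0, 0.1, 0, -0.002, 0.005], [0.06, -0.037, 0, 0.12, 0, -0.002, 0.005], [0.06, -0.037, 0, 0.13, 0, -0.002, 0.005]]]}}

```text
clock: 2.87
tcp_pos: [0.4535, 0.0522, 0.0869]
tool_rot: [-0.002, 0.046, 0.999, 0.0]
contact_force: [-1.0, -0.1, 0.6]
opening: 0.0599
```

Run:
```python
from h import *
s,p,R=tool(); print(p,s["opening"],R.as_matrix()[:,0])
d=env.snapshot("wrist"); cv2.imwrite("pics/d_wrist.png",d["frame"][:,:,::-1]); np.savez("d_wrist.npz",**d)
print(goto([.455,.0535,.089],3.052))
```

```text
[0.45349809 0.05224218 0.08690224] 0.05993961942722671 [-0.99581866  0.09124837  0.0043513 ]
(array([-0.0023,  0.0014, -0.003 ]), array([-0.0001, -0.0065, -0.0014]))
```

View pics/d_wrist.png

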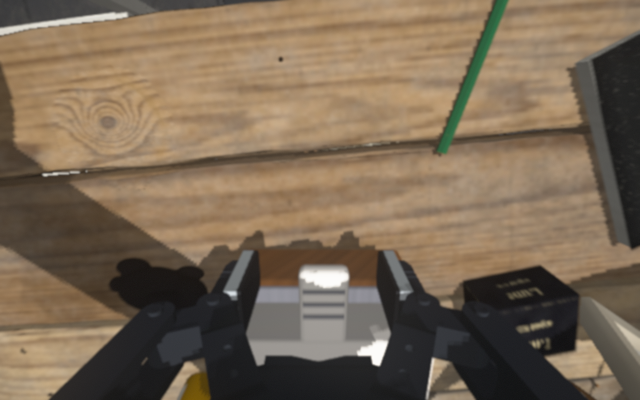

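The tab (column 324) lies centred between the pads (inner faces at about 258 and 380), so I'll close on it.

Call:
{"name": "drive_tool", "arguments": {"commands": [[[0.045, -0.001, 0.001, -0.002, 0, -0.005, 0], [0.03, -0.001, 0.001, -0.002, 0, -0.005, 0], [0.01, -0.001, 0.001, -0.002, 0, -0.005, 0], [0.01, -0.001, 0.001, -0.002, 0, -0.005, 0], [0.01, -0.001, 0.001, -0.002, 0, -0.005, 0], [0.01, -0.001, 0.001, -0.002, 0, -0.005, 0], [0.01, -0.001, 0.001, -0.002, 0, -0.005, 0], [0.01, -0.001, 0.001, -0.002, 0, -0.005, 0]]]}}

```text
clock: 3.58
tcp_pos: [0.4546, 0.0545, 0.0888]
tool_rot: [0.0, 0.045, 0.999, 0.001]
contact_force: [-0.3, 5.5, 2.0]
opening: 0.0224
```

Run:
```python
from h import *
s,p,R=tool(); print(p,s["opening"],R.as_matrix()[:,0],s["contact_force"])
# grasp pt on tab; arc about hinge
h=np.array([.6243,.0387,.056]); dr=np.array([np.cos(-.09),np.sin(-.09),0]); 
rel=p-h; rx=-(rel@dr); z0=.081-.056; off=p[2]-.081; r=np.hypot(rx,z0); t0=np.arctan2(z0,rx); print("r",rx,r,off,rel@np.array([-dr[1],dr[0],0]))
prev=None
for th in np.linspace(0,1.76,23):
    ang=t0+th; w=h-dr*(r*np.cos(ang))+np.array([0,0,r*np.sin(ang)+off]); w[:2]+=0
    base=h-dr*(r*np.cos(t0))+np.array([0,0,r*np.sin(t0)+off])
    print(round(th,2),R.inv().apply(w-base).round(4))
```

```text
[0.45464311 0.05446389 0.08878879] 0.022448620311130322 [-9.95921495e-01  9.02204335e-02 -8.05155135e-04] [-0.26127818  5.50728415  2.04925638]
r 0.170387075466497 0.17221136863176525 0.007788789366137125 0.00045156956167055027
0.0 [0. 0. 0.]
0.08 [-0.0026  0.     -0.0135]
0.16 [-0.0062  0.     -0.0268]
0.24 [-0.0109  0.0001 -0.0398]
0.32 [-0.0166  0.0001 -0.0523]
0.4 [-0.0232  0.0001 -0.0644]
0.48 [-0.0309  0.0001 -0.0758]
0.56 [-0.0394  0.0002 -0.0867]
0.64 [-0.0487  0.0002 -0.0968]
0.72 [-0.0589  0.0002 -0.1061]
0.8 [-0.0697  0.0002 -0.1146]
0.88 [-0.0812  0.0002 -0.1222]
0.96 [-0.0933  0.0002 -0.1288]
1.04 [-0.1058  0.0003 -0.1345]
1.12 [-0.1188  0.0003 -0.1392]
1.2 [-0.1321  0.0003 -0.1428]
1.28 [-0.1456  0.0003 -0.1453]
1.36 [-0.1593  0.0003 -0.1467]
1.44 [-0.1731  0.0003 -0.1471]
1.52 [-0.1868  0.0003 -0.1463]
1.6 [-0.2005  0.0003 -0.1444]
1.68 [-0.2139  0.0003 -0.1415]
1.76 [-0.2271  0.0003 -0.1375]
```

Call:
{"name": "drive_tool", "arguments": {"commands": [[[0.01, -0.0026, 0, -0.0135, 0, 0, 0], [0.01, -0.0062, 0, -0.0268, 0, 0, 0], [0.01, -0.0109, 0, -0.0398, 0, 0, 0], [0.01, -0.0166, 0, -0.0523, 0, 0, 0], [0.01, -0.0232, 0, -0.0644, 0, 0, 0], [0.01, -0.0309, 0, -0.0758, 0, 0, 0], [0.01, -0.0394, 0, -0.0867, 0, 0, 0], [0.01, -0.0487, 0, -0.0968, 0, 0, 0]]]}}

```text
clock: 4.25
tcp_pos: [0.5025, 0.05, 0.1849]
tool_rot: [-0.0, 0.045, 0.999, 0.001]
contact_force: [3.0, 4.4, -8.5]
opening: 0.0224
```

Run:
```python
from h import *
s,p,R=tool(); print(p,s["opening"],R.as_matrix().round(3),s["contact_force"])
d=env.snapshot("scene"); cv2.imwrite("pics/e_scene.png",cv2.resize(d["frame"][130:310,230:430],None,fx=3.3,fy=3.3,interpolation=cv2.INTER_CUBIC)[:,:,::-1])
d=env.snapshot("wrist"); cv2.imwrite("pics/e_wrist.png",d["frame"][:,:,::-1])
```

```text
[0.50248243 0.04996486 0.18488254] 0.022360681630958026 [[-0.996  0.09  -0.001]
 [ 0.09   0.996  0.003]
 [ 0.001  0.002 -1.   ]] [ 3.03180744  4.43800474 -8.52920422]
```

View pics/e_scene.png

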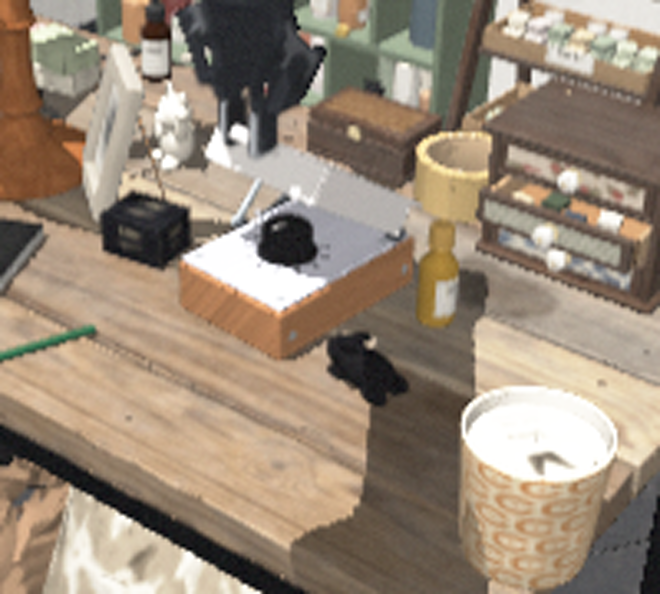

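View pics/e_wrist.png

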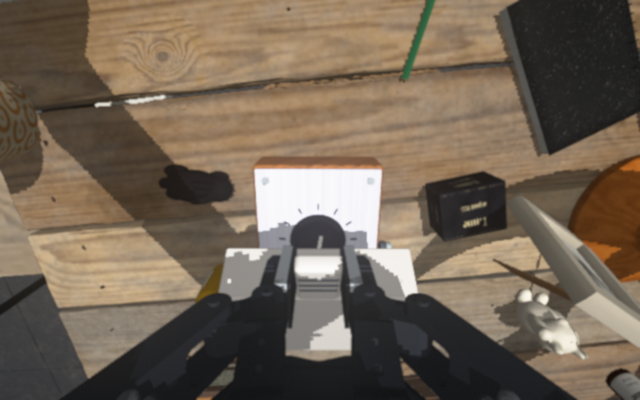

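The guard is lifted about 0.64 rad and still held, with the dark knob visible beneath it at (318,232) in the wrist view. I'll continue the arc.

Call:
{"name": "drive_tool", "arguments": {"commands": [[[0.01, -0.0102, 0, -0.0093, 0, 0, 0], [0.01, -0.021, 0, -0.0178, 0, 0, 0], [0.01, -0.0325, 0, -0.0254, 0, 0, 0], [0.01, -0.0446, 0, -0.032, 0, 0, 0], [0.01, -0.0571, 0, -0.0377, 0, 0, 0], [0.01, -0.0701, 0, -0.0424, 0, 0, 0], [0.01, -0.0834, 0, -0.046, 0, 0, 0], [0.01, -0.0969, 0, -0.0485, 0, 0, 0]]]}}

```text
clock: 5.02
tcp_pos: [0.5971, 0.0411, 0.2333]
tool_rot: [-0.004, 0.045, 0.999, 0.0]
contact_force: [-4.5, 2.4, 7.1]
opening: 0.0223
```

Run:
```python
from h import *
s,p,R=tool(); print(p,s["opening"],s["contact_force"])
d=env.snapshot("scene"); cv2.imwrite("pics/f_scene.png",cv2.resize(d["frame"][110:290,230:430],None,fx=3.3,fy=3.3,interpolation=cv2.INTER_CUBIC)[:,:,::-1])
```

```text
[0.59712838 0.04108623 0.23332847] 0.022306566077012337 [-4.48705553  2.38125798  7.08746654]
```

View pics/f_scene.png

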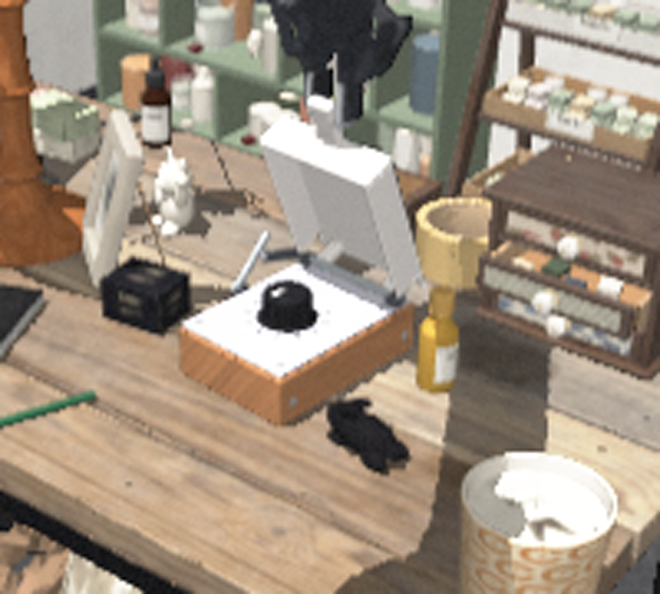

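Call:
{"name": "drive_tool", "arguments": {"commands": [[[0.01, -0.016, 0, -0.0022, 0, 0, 0], [0.01, -0.03, 0, -0.0026, 0, 0, 0], [0.01, -0.0437, 0, -0.0018, 0, 0, 0], [0.01, -0.0574, 0, 0.0001, 0, 0, 0], [0.01, -0.0708, 0, 0.003, 0, 0, 0], [0.01, -0.084, 0, 0.007, 0, 0, 0], [0.01, -0.084, 0, 0.007, 0, 0, 0], [0.01, -0.084, 0, 0.007, 0, 0, 0]]]}}

```text
clock: 5.73
tcp_pos: [0.6834, 0.0309, 0.2252]
tool_rot: [-0.002, 0.046, 0.999, -0.0]
contact_force: [-0.3, 0.4, -0.0]
opening: 0.0098
```

Run:
```python
from h import *
s,p,R=tool(); print(p,s["opening"],s["contact_force"])
d=env.snapshot("scene"); cv2.imwrite("pics/g_scene.png",cv2.resize(d["frame"][110:290,230:430],None,fx=3.3,fy=3.3,interpolation=cv2.INTER_CUBIC)[:,:,::-1])
```

```text
[0.68340062 0.03092518 0.22522906] 0.009752933461130172 [-0.3355365   0.42140859 -0.04156057]
```

View pics/g_scene.png

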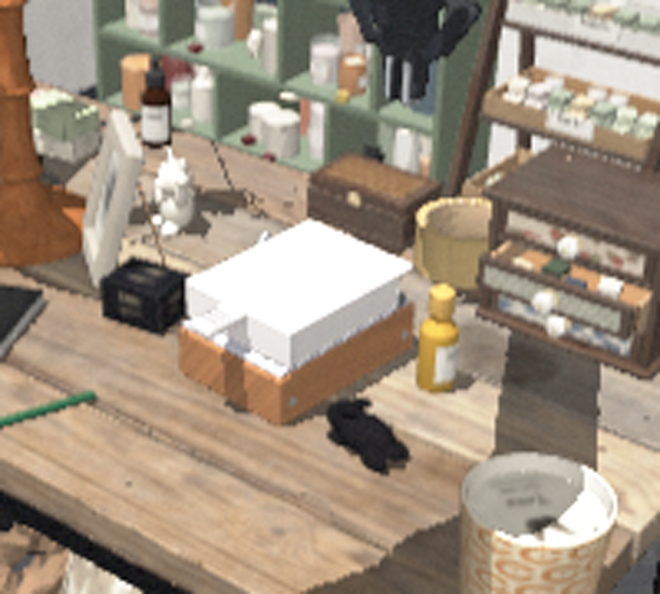

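The tab slipped out of the pads between about 1.28 and 1.68 rad and the guard fell shut; nothing else moved. I'll retry with a deeper pinch, with the tab level with the TCP. I'll also tilt the tool along with the guard so the tab pivots less in the pads, and check more often.

Run:
```python
from h import *
print(goto([.4535,.055,.16],3.0516))
```

```text
(array([0.2306, 0.0022, 0.0666]), array([ 0.0002, -0.004 , -0.0022]))
```

Call:
{"name": "drive_tool", "arguments": {"commands": [[[0.06, 0.02, 0, 0, 0, 0, 0], [0.06, 0.055, 0.001, 0, 0, -0.004, -0.002], [0.06, 0.095, 0.001, 0.01, 0, -0.004, -0.002], [0.06, 0.13, 0.002, 0.02, 0, -0.004, -0.002], [0.06, 0.17, 0.002, 0.03, 0, -0.004, -0.002], [0.06, 0.205, 0.002, 0.045, 0, -0.004, -0.002], [0.06, 0.23, 0.002, 0.06, 0, -0.004, -0.002], [0.06, 0.23, 0.002, 0.067, 0, -0.004, -0.002]]]}}

```text
clock: 6.45
tcp_pos: [0.4447, 0.0534, 0.1563]
tool_rot: [-0.005, 0.044, 0.999, -0.003]
contact_force: [-1.2, -1.0, -0.7]
opening: 0.06
```

Run:
```python
from h import *
s,p,R=tool(); print(s["joint_positions"],s["opening"])
print(goto([.4535,.055,.0825],3.0516))
```

```text
[ 0.47545439  0.19885314 -0.73497101  2.11783448  0.17510349  0.89449754
  1.12148279] 0.06001214934588369
(array([-0.0093,  0.0029,  0.0737]), array([-0.0071, -0.0097,  0.0021]))
```

Call:
{"name": "drive_tool", "arguments": {"commands": [[[0.06, -0.005, 0.002, 0.012, -0.004, -0.006, 0.001], [0.06, -0.009, 0.003, 0.03, -0.007, -0.01, 0.002], [0.06, -0.009, 0.003, 0.048, -0.007, -0.01, 0.002], [0.06, -0.009, 0.003, 0.062, -0.007, -0.01, 0.002], [0.06, -0.009, 0.003, 0.071, -0.007, -0.01, 0.002], [0.06, -0.009, 0.003, 0.074, -0.007, -0.01, 0.002], [0.06, -0.009, 0.003, 0.074, -0.007, -0.01, 0.002], [0.06, -0.009, 0.003, 0.074, -0.007, -0.01, 0.002]]]}}

```text
clock: 7.12
tcp_pos: [0.4537, 0.0551, 0.0828]
tool_rot: [0.001, 0.045, 0.999, -0.0]
contact_force: [0.5, -0.8, -0.1]
opening: 0.0598
```

Run:
```python
from h import *
s,p,R=tool(); print(p,s["contact_force"])
print(goto([.4535,.055,.0825],3.0516))
```

```text
[0.45365859 0.05509561 0.08275741] [ 0.48678139 -0.81377314 -0.05513818]
(array([ 0.0001, -0.0001,  0.0003]), array([-0.0001,  0.0014,  0.0002]))
```

Call:
{"name": "drive_tool", "arguments": {"commands": [[[0.045, 0, 0, 0, 0, 0, 0], [0.03, 0, 0, 0, 0, 0, 0], [0.0, 0, 0, 0, 0, 0, 0], [0.0, 0, 0, 0, 0, 0, 0], [0.0, 0, 0, 0, 0, 0, 0], [0.0, 0, 0, 0, 0, 0, 0], [0.0, 0, 0, 0, 0, 0, 0], [0.0, 0, 0, 0, 0, 0, 0]]]}}

```text
clock: 7.78
tcp_pos: [0.4543, 0.0549, 0.083]
tool_rot: [0.001, 0.045, 0.999, -0.0]
contact_force: [1.0, -0.6, 2.2]
opening: 0.0226
```

```bash
cat > arc.py <<'E'
from h import *
# tab pivot held at TCP (+off along tool z); guard angle th, tool pitch phi (ry from vertical)
H=np.array([.6243,.0387,.056]); DR=np.array([np.cos(-.09),np.sin(-.09),0])
RX,Z0=.1714,.025
def tcp(th,off):
    r=np.hypot(RX,Z0); a=np.arctan2(Z0,RX)+th
    return H-DR*r*np.cos(a)+np.array([0,0,r*np.sin(a)])
def rows(ths,phis,cur_th,off=0.0,ydelta=None):
    s,p,R=tool()
    lat=np.array([-DR[1],DR[0],0]); y=(p-H)@lat
    a=3.0516
    B=Rn.from_matrix(np.array([[np.cos(a),np.sin(a),0],[np.sin(a),-np.cos(a),0],[0,0,-1]]).T)
    for th,ph in zip(ths,phis):
        T=B*Rn.from_rotvec([0,ph,0])
        w=tcp(th,off)+lat*y-T.apply([0,0,off])
        print(round(th,2),round(ph,2),R.inv().apply(w-p).round(4),(R.inv()*T).as_rotvec().round(3))
    # current estimate
    q=p+R.apply([0,0,off])-H; rx=-(q@DR); print("est th",np.arctan2(q[2],rx)-np.arctan2(Z0,RX),"r",np.hypot(rx,q[2]),"want",np.hypot(RX,Z0), "F",np.round(s["contact_force"],1),"open",round(s["opening"],4),"p",p.round(4))
E
python3 - <<'E'
from arc import *
off=0.0018
t=np.arange(1,9)*.08
rows(t,np.zeros(8),0,off)
E
```

```text
0.08 0.0 [-0.002  -0.     -0.0134] [-0.     0.002 -0.   ]
0.16 0.0 [-0.0056 -0.     -0.0267] [-0.     0.002 -0.   ]
0.24 0.0 [-0.0104 -0.     -0.0398] [-0.     0.002 -0.   ]
0.32 0.0 [-0.0161 -0.     -0.0524] [-0.     0.002 -0.   ]
0.4 0.0 [-0.0228 -0.     -0.0645] [-0.     0.002 -0.   ]
0.48 0.0 [-0.0305 -0.     -0.076 ] [-0.     0.002 -0.   ]
0.56 0.0 [-0.0391 -0.     -0.0869] [-0.     0.002 -0.   ]
0.64 0.0 [-0.0485 -0.     -0.097 ] [-0.     0.002 -0.   ]
est th 0.001905144291912686 r 0.17264982793805164 want 0.17321362533011078 F [ 1.  -0.6  2.2] open 0.0226 p [0.4543 0.0549 0.083 ]
```

Run:
```python
from arc import *
t=np.arange(1,9)*.08
rows(t,t*.5,0,0.0018)
```

```text
0.08 0.04 [-0.0021 -0.     -0.0134] [-0.     0.042 -0.   ]
0.16 0.08 [-0.0058 -0.     -0.0267] [-0.     0.082 -0.   ]
0.24 0.12 [-0.0106 -0.     -0.0397] [-0.     0.122 -0.   ]
0.32 0.16 [-0.0164 -0.     -0.0523] [-0.     0.162 -0.   ]
0.4 0.2 [-0.0232 -0.     -0.0644] [-0.     0.202 -0.   ]
0.48 0.24 [-0.0309 -0.     -0.076 ] [-0.     0.242 -0.   ]
0.56 0.28 [-0.0396 -0.     -0.0868] [-0.     0.282 -0.   ]
0.64 0.32 [-0.0491 -0.     -0.097 ] [-0.     0.322 -0.   ]
est th 0.001905144291912686 r 0.17264982793805164 want 0.17321362533011078 F [ 1.  -0.6  2.2] open 0.0226 p [0.4543 0.0549 0.083 ]
```

Call:
{"name": "drive_tool", "arguments": {"commands": [[[0.0, -0.002, 0, -0.0134, 0, 0.04, 0], [0.0, -0.0058, 0, -0.0267, 0, 0.08, 0], [0.0, -0.0106, 0, -0.0397, 0, 0.12, 0], [0.0, -0.0164, 0, -0.0523, 0, 0.16, 0], [0.0, -0.0232, 0, -0.0644, 0, 0.2, 0], [0.0, -0.0309, 0, -0.076, 0, 0.24, 0], [0.0, -0.0396, 0, -0.0868, 0, 0.28, 0], [0.0, -0.0491, 0, -0.097, 0, 0.32, 0]]]}}

```text
clock: 8.45
tcp_pos: [0.5007, 0.0504, 0.1792]
tool_rot: [-0.162, 0.044, 0.986, 0.007]
contact_force: [-1.0, 0.2, -4.1]
opening: 0.0225
```

Run:
```python
from arc import *
t=.64+np.arange(1,9)*.07
rows(t,t*.5,0,0.0018)
s,p,R=tool();print(R.as_matrix().round(3),s["joint_positions"])
d=env.snapshot("scene"); cv2.imwrite("pics/h_scene.png",cv2.resize(d["frame"][110:290,230:430],None,fx=3.3,fy=3.3,interpolation=cv2.INTER_CUBIC)[:,:,::-1])
```

```text
0.71 0.36 [-0.0076 -0.     -0.0122] [-0.001  0.029 -0.   ]
0.78 0.39 [-0.0141 -0.     -0.0224] [-0.001  0.064 -0.   ]
0.85 0.43 [-0.0214 -0.     -0.0322] [-0.001  0.099 -0.   ]
0.92 0.46 [-0.0293 -0.     -0.0414] [-0.001  0.134 -0.   ]
0.99 0.5 [-0.0378 -0.     -0.0501] [-0.001  0.169 -0.   ]
1.06 0.53 [-0.0469 -0.     -0.0581] [-0.001  0.204 -0.   ]
1.13 0.57 [-0.0566 -0.     -0.0655] [-0.001  0.239 -0.   ]
1.2 0.6 [-0.0668 -0.     -0.0722] [-0.001  0.274 -0.   ]
est th 0.6276698672645414 r 0.1741353959308581 want 0.17321362533011078 F [-1.   0.2 -4.1] open 0.0225 p [0.5007 0.0504 0.1792]
[[-0.944  0.09  -0.319]
 [ 0.085  0.996  0.028]
 [ 0.32  -0.001 -0.947]] [ 0.41063923  0.47334619 -0.68393568  1.7760064   0.18860118  1.30761324
  1.13929013]
```

View pics/h_scene.png

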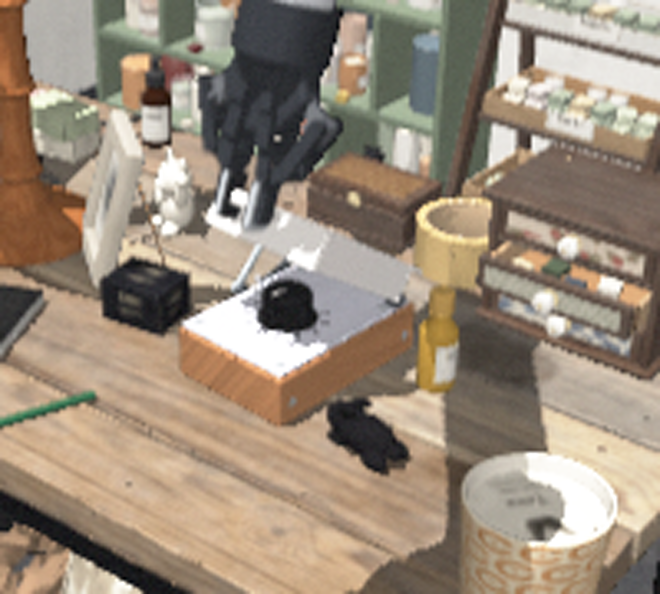

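The grip holds at about 0.63 rad and the forces are lower than last time. I'll continue.

Call:
{"name": "drive_tool", "arguments": {"commands": [[[0.0, -0.0076, 0, -0.0122, 0, 0.03, 0], [0.0, -0.0141, 0, -0.0224, 0, 0.064, 0], [0.0, -0.0214, 0, -0.0322, 0, 0.099, 0], [0.0, -0.0293, 0, -0.0414, 0, 0.134, 0], [0.0, -0.0378, 0, -0.0501, 0, 0.169, 0], [0.0, -0.0469, 0, -0.0581, 0, 0.204, 0], [0.0, -0.0566, 0, -0.0655, 0, 0.239, 0], [0.0, -0.0668, 0, -0.0722, 0, 0.274, 0]]]}}

```text
clock: 9.17
tcp_pos: [0.5865, 0.0422, 0.2278]
tool_rot: [-0.3, 0.043, 0.953, 0.013]
contact_force: [-2.1, -0.8, 0.1]
opening: 0.0225
```

Run:
```python
from arc import *
t=1.2+np.arange(1,9)*.035
rows(t,t*.5,0,0.0018)
s,p,R=tool();print(R.as_matrix().round(3),s["joint_positions"])
d=env.snapshot("scene"); cv2.imwrite("pics/i_scene.png",cv2.resize(d["frame"][110:290,230:430],None,fx=3.3,fy=3.3,interpolation=cv2.INTER_CUBIC)[:,:,::-1])
```

```text
1.23 0.62 [-0.0052 -0.     -0.0033] [-0.001  0.008 -0.   ]
1.27 0.64 [-0.0095 -0.     -0.0076] [-0.001  0.025 -0.   ]
1.3 0.65 [-0.014  -0.     -0.0117] [-0.001  0.043 -0.   ]
1.34 0.67 [-0.0186 -0.     -0.0157] [-0.001  0.06  -0.   ]
1.38 0.69 [-0.0234 -0.     -0.0195] [-0.001  0.078 -0.   ]
1.41 0.7 [-0.0283 -0.     -0.0231] [-0.001  0.095 -0.   ]
1.44 0.72 [-0.0333 -0.     -0.0266] [-0.001  0.113 -0.   ]
1.48 0.74 [-0.0384 -0.     -0.0299] [-0.001  0.13  -0.   ]
est th 1.2006410956820421 r 0.17474853959527023 want 0.17321362533011078 F [-2.1 -0.8  0.1] open 0.0225 p [0.5865 0.0422 0.2278]
[[-0.816  0.089 -0.571]
 [ 0.074  0.996  0.05 ]
 [ 0.573 -0.001 -0.82 ]] [ 0.2990382   0.74048169 -0.62250242  1.32962542  0.18346524  1.7646421
  1.15148308]
```

View pics/i_scene.png

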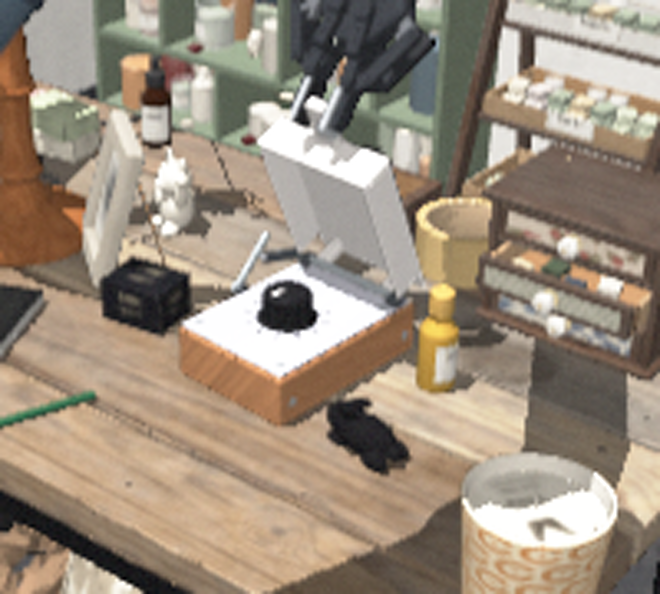

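Run:
```python
from arc import *
t=1.2+np.arange(1,9)*.04
rows(t,0*t+.6,0,0.0018)
```

```text
1.24 0.6 [-0.0046  0.     -0.0028] [ 0.001 -0.012 -0.001]
1.28 0.6 [-0.0095  0.     -0.0077] [ 0.001 -0.012 -0.001]
1.32 0.6 [-0.0147  0.     -0.0124] [ 0.001 -0.012 -0.001]
1.36 0.6 [-0.02    0.     -0.0168] [ 0.001 -0.012 -0.001]
1.4 0.6 [-0.0254  0.0001 -0.021 ] [ 0.001 -0.012 -0.001]
1.44 0.6 [-0.0311  0.0001 -0.0251] [ 0.001 -0.012 -0.001]
1.48 0.6 [-0.0369  0.0001 -0.0288] [ 0.001 -0.012 -0.001]
1.52 0.6 [-0.0428  0.0001 -0.0324] [ 0.001 -0.012 -0.001]
est th 1.2099382856272152 r 0.17462204659822736 want 0.17321362533011078 F [-3.7 -1.5  5.9] open 0.0227 p [0.5881 0.042  0.228 ]
```

Call:
{"name": "drive_tool", "arguments": {"commands": [[[0.0, -0.0046, 0, -0.003, 0, 0, 0], [0.0, -0.0095, 0, -0.0077, 0, 0, 0], [0.0, -0.0147, 0, -0.0124, 0, 0, 0], [0.0, -0.02, 0, -0.0168, 0, 0, 0], [0.0, -0.0254, 0, -0.021, 0, 0, 0], [0.0, -0.0311, 0, -0.0251, 0, 0, 0], [0.0, -0.0369, 0, -0.0288, 0, 0, 0], [0.0, -0.0428, 0, -0.0324, 0, 0, 0]]]}}

```text
clock: 9.88
tcp_pos: [0.6416, 0.037, 0.2303]
tool_rot: [-0.301, 0.044, 0.952, 0.014]
contact_force: [-3.2, -1.4, 4.3]
opening: 0.0224
```

Run:
```python
from arc import *
t=1.52+np.arange(1,9)*.04
rows(t,0*t+.6,0,0.0018)
s,p,R=tool();print(R.as_matrix().round(3),s["joint_positions"])
d=env.snapshot("scene"); cv2.imwrite("pics/j_scene.png",cv2.resize(d["frame"][110:290,230:430],None,fx=3.3,fy=3.3,interpolation=cv2.INTER_CUBIC)[:,:,::-1])
```

```text
1.56 0.6 [-0.0062  0.     -0.003 ] [ 0.    -0.013 -0.002]
1.6 0.6 [-0.0124  0.     -0.0061] [ 0.    -0.013 -0.002]
1.64 0.6 [-0.0187  0.     -0.0089] [ 0.    -0.013 -0.002]
1.68 0.6 [-0.0252  0.     -0.0114] [ 0.    -0.013 -0.002]
1.72 0.6 [-0.0317  0.0001 -0.0138] [ 0.    -0.013 -0.002]
1.76 0.6 [-0.0383  0.0001 -0.0158] [ 0.    -0.013 -0.002]
1.8 0.6 [-0.045   0.0001 -0.0176] [ 0.    -0.013 -0.002]
1.84 0.6 [-0.0518  0.0001 -0.0191] [ 0.    -0.013 -0.002]
est th 1.5203262704516165 r 0.1735509666325932 want 0.17321362533011078 F [-3.2 -1.4  4.3] open 0.0224 p [0.6416 0.037  0.2303]
[[-0.814  0.091 -0.573]
 [ 0.075  0.996  0.052]
 [ 0.575 -0.001 -0.818]] [ 0.24899531  0.8387673  -0.59653363  1.14415511  0.21317472  1.84979646
  1.16668974]
```

View pics/j_scene.png

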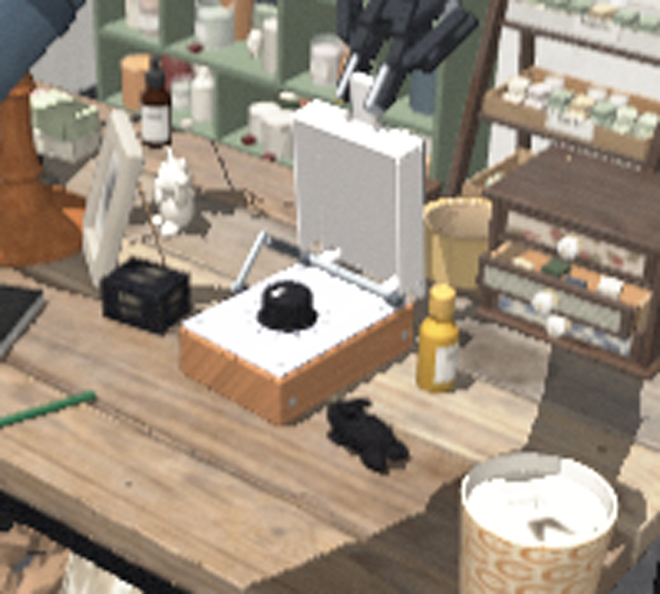

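Call:
{"name": "drive_tool", "arguments": {"commands": [[[0.0, -0.0062, 0, -0.003, 0, -0.01, 0], [0.0, -0.0124, 0, -0.0061, 0, -0.013, 0], [0.0, -0.0187, 0, -0.0089, 0, -0.013, 0], [0.0, -0.0252, 0, -0.0114, 0, -0.013, 0], [0.0, -0.0317, 0, -0.0138, 0, -0.013, 0], [0.0, -0.0383, 0, -0.0158, 0, -0.013, 0], [0.0, -0.0383, 0, -0.0158, 0, -0.013, 0], [0.0, -0.0383, 0, -0.0158, 0, -0.013, 0]]]}}

```text
clock: 10.6
tcp_pos: [0.6837, 0.0329, 0.2207]
tool_rot: [-0.294, 0.045, 0.955, 0.014]
contact_force: [-2.1, -1.4, 5.0]
opening: 0.0223
```

Run:
```python
from arc import *
t=1.76-np.arange(1,5)*.04
rows(t,0*t+.6,0,0.0018)
d=env.snapshot("scene"); cv2.imwrite("pics/k_scene.png",cv2.resize(d["frame"][110:290,230:430],None,fx=3.3,fy=3.3,interpolation=cv2.INTER_CUBIC)[:,:,::-1])
```

```text
1.72 0.6 [ 0.0085 -0.      0.0026] [ 0.002  0.002 -0.003]
1.68 0.6 [ 0.0151 -0.0001  0.0048] [ 0.002  0.002 -0.003]
1.64 0.6 [ 0.0215 -0.0001  0.0073] [ 0.002  0.002 -0.003]
1.6 0.6 [ 0.0279 -0.0001  0.01  ] [ 0.002  0.002 -0.003]
est th 1.7713600822865654 r 0.1734088446964561 want 0.17321362533011078 F [-2.1 -1.4  5. ] open 0.0223 p [0.6837 0.0329 0.2207]
```

View pics/k_scene.png

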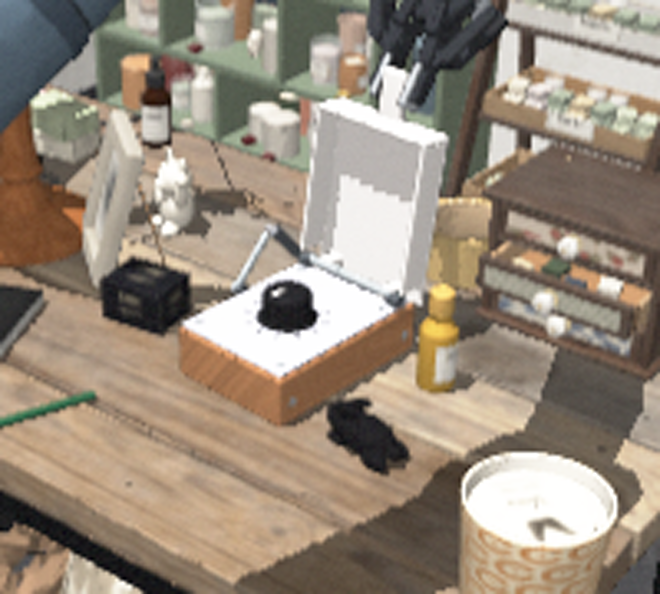

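Call:
{"name": "drive_tool", "arguments": {"commands": [[[0.0, 0, 0, 0, 0, 0, 0], [0.0, 0.005, 0, 0.001, 0, 0, 0], [0.0, 0.01, 0, 0.003, 0, 0, 0], [0.0, 0.0135, 0, 0.0042, 0, 0, 0], [0.0, 0.0165, 0, 0.0054, 0, 0, 0], [0.0, 0.0165, 0, 0.0054, 0, 0, 0], [0.0, 0.0165, 0, 0.0054, 0, 0, 0], [0.0, 0.0165, 0, 0.0054, 0, 0, 0]]]}}

```text
clock: 11.32
tcp_pos: [0.6711, 0.0339, 0.2244]
tool_rot: [-0.287, 0.046, 0.957, 0.014]
contact_force: [8.8, -1.7, -1.9]
opening: 0.0229
```

Run:
```python
from arc import *
rows([1.67],[.6],0,0.0018)
d=env.snapshot("scene"); cv2.imwrite("pics/l_scene.png",cv2.resize(d["frame"][140:250,270:380],None,fx=5,fy=5,interpolation=cv2.INTER_CUBIC)[:,:,::-1])
```

```text
1.67 0.6 [ 0.0041 -0.      0.0014] [ 0.004  0.016 -0.004]
est th 1.6950207589519755 r 0.17317274020636195 want 0.17321362533011078 F [ 8.8 -1.7 -1.9] open 0.0229 p [0.6711 0.0339 0.2244]
```

View pics/l_scene.png

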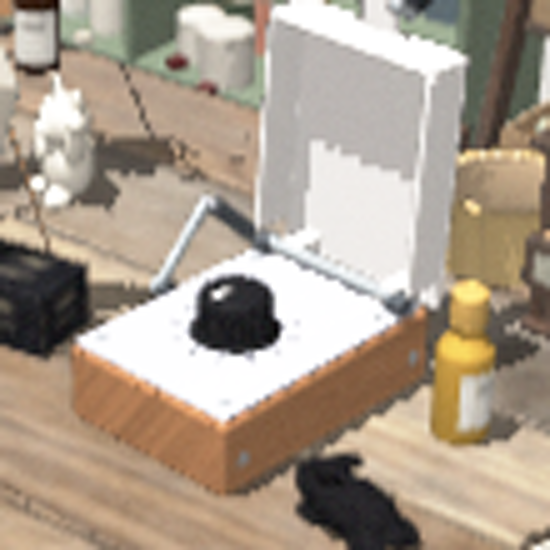

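Lowering by 0.08 rad met 8.8 N, and the stay is angled against the guard's left side. It looks engaged, so I'll release.

Call:
{"name": "drive_tool", "arguments": {"commands": [[[0.0, 0, 0, 0, 0, 0, 0], [0.01, 0, 0, 0, 0, 0, 0], [0.04, 0, 0, 0, 0, 0, 0], [0.06, 0, 0, 0, 0, 0, 0], [0.06, 0, 0, 0, 0, 0, 0], [0.06, 0, 0, 0, 0, 0, 0], [0.06, 0, 0, -0.015, 0, 0, 0], [0.06, 0, 0, -0.04, 0, 0, 0]]]}}

```text
clock: 12.03
tcp_pos: [0.6909, 0.0316, 0.2554]
tool_rot: [-0.291, 0.045, 0.956, 0.014]
contact_force: [0.8, -0.3, -0.3]
opening: 0.0598
```

Run:
```python
from arc import *
s,p,R=tool(); print(p,R.as_matrix().round(3))
d=env.snapshot("scene"); cv2.imwrite("pics/m_scene.png",cv2.resize(d["frame"][110:290,230:430],None,fx=3.3,fy=3.3,interpolation=cv2.INTER_CUBIC)[:,:,::-1])
```

```text
[0.69092259 0.03160323 0.25535749] [[-0.827  0.094 -0.555]
 [ 0.078  0.996  0.052]
 [ 0.557 -0.    -0.83 ]]
```

View pics/m_scene.png

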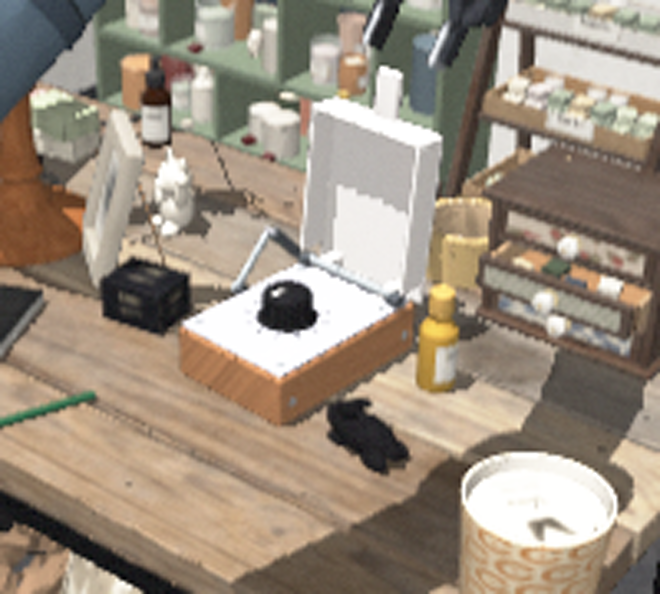

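Run:
```python
from arc import *
for w in ([.69,.032,.30],[.62,.037,.345],[.48,.05,.30]): print(goto(w,3.0516))
```

```text
(array([ 0.0253, -0.0003, -0.0298]), array([ 0.0045, -0.5805, -0.0053]))
(array([ 0.1087, -0.0019, -0.0289]), array([ 0.0045, -0.5805, -0.0053]))
(array([ 0.2016, -0.0026,  0.0858]), array([ 0.0045, -0.5805, -0.0053]))
```

Call:
{"name": "drive_tool", "arguments": {"commands": [[[0.06, 0.014, 0, -0.016, 0, 0, 0], [0.06, 0.026, 0, -0.032, 0, -0.1, 0], [0.06, 0.05, -0.001, -0.038, 0.002, -0.22, -0.002], [0.06, 0.08, -0.001, -0.035, 0.003, -0.34, -0.003], [0.06, 0.109, -0.002, -0.029, 0.004, -0.46, -0.005], [0.06, 0.132, -0.002, 0.0, 0.004, -0.58, -0.005], [0.06, 0.155, -0.002, 0.028, 0.004, -0.58, -0.005], [0.06, 0.178, -0.002, 0.056, 0.004, -0.58, -0.005]]]}}

```text
clock: 12.75
tcp_pos: [0.5116, 0.0477, 0.3115]
tool_rot: [0.0, 0.045, 0.999, -0.001]
contact_force: [-0.4, 0.3, 0.5]
opening: 0.06
```

Run:
```python
from h import *
s,p,R=tool(); print(p,R.as_matrix().round(3),s["joint_positions"])
d=env.snapshot("wrist"); cv2.imwrite("pics/n_wrist.png",d["frame"][:,:,::-1]); np.savez("n_wrist.npz",**d)
d=env.snapshot("top"); np.savez("n_top.npz",**d);cv2.imwrite("pics/n_top.png",cv2.resize(d["frame"][120:260,200:440],None,fx=3.3,fy=3.3,interpolation=cv2.INTER_CUBIC)[:,:,::-1])
```

```text
[0.51158769 0.04774114 0.3114633 ] [[-0.996  0.089 -0.   ]
 [ 0.089  0.996 -0.002]
 [-0.    -0.002 -1.   ]] [ 0.40472147  0.11760126 -0.61676681  1.82635389  0.07457661  1.22055485
  1.24705086]
```

View pics/n_wrist.png

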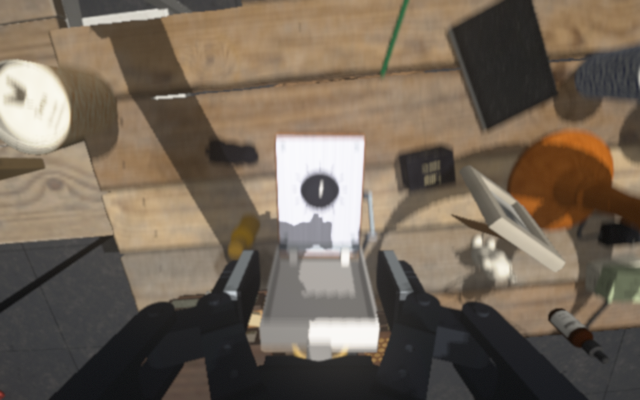

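View pics/n_top.png

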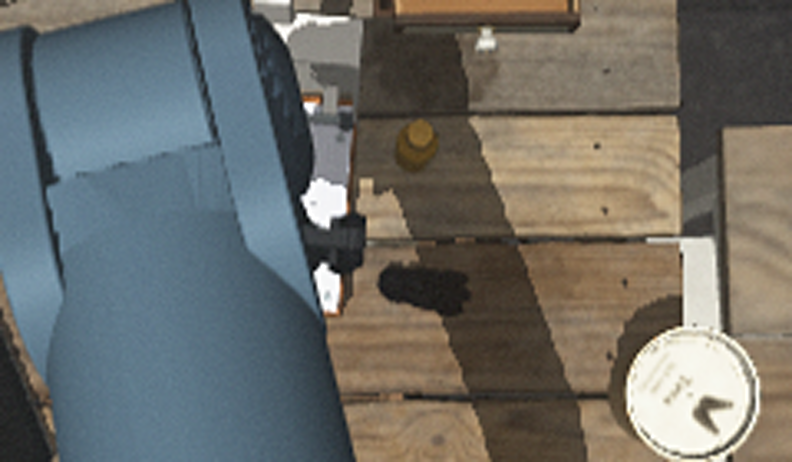

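The wrist view shows the dark knob with a white pointer line at about (320,189) on the white panel. The guard is propped behind it and the steel stay is at (370,215).

Run:
```python
from h import *
d=dict(np.load("n_wrist.npz")); im=d["frame"]
m=(im.max(2)<90).astype(np.uint8); m[:165]=0;m[215:]=0;m[:,:292]=0;m[:,350:]=0
m=cv2.morphologyEx(m,cv2.MORPH_CLOSE,np.ones((7,7),np.uint8)); m=cv2.morphologyEx(m,cv2.MORPH_OPEN,np.ones((7,7),np.uint8))
c=max(cv2.findContours(m,0,2)[0],key=cv2.contourArea); x,y,w,h=cv2.boundingRect(c); print(x,y,w,h,cv2.minEnclosingCircle(c))
P=cloud(d); q=P[m>0]; print("depth knob",np.percentile(q[:,2],[5,50,95])); t=q[q[:,2]>.073]; print(len(t),t.mean(0),t.min(0),t.max(0))
mx=(t.max(0)+t.min(0))/2; print(mx)
for z in (.05,.077): print(z,plane(d,[[x-.5,y+h/2],[x+w-.5,y+h/2],[x+w/2,y-.5],[x+w/2,y+h-.5]],z).round(4).tolist())
# compare with predicted knob centre
print(proj(d,[[.5446,.0459,.077],[.5446,.0459,.05]]))
cv2.imwrite("pics/n_big.png",cv2.resize(im[125:265,260:400],None,fx=4,fy=4,interpolation=cv2.INTER_CUBIC)[:,:,::-1])
```

```text
303 176 34 30 ((319.3636474609375, 190.0), 17.110570907592773)
depth knob [0.05082671 0.07578877 0.07771203]
524 [0.53919015 0.04678643 0.07910726] [0.42883663 0.02817115 0.07312362] [0.55432698 0.06523292 0.43243986]
[0.4915818  0.04670204 0.25278174]
0.05 [[0.5417, 0.0249, 0.05], [0.5456, 0.0692, 0.05], [0.523, 0.0495, 0.05], [0.5638, 0.046, 0.05]]
0.077 [[0.5338, 0.0271, 0.077], [0.5374, 0.0683, 0.077], [0.5164, 0.05, 0.077], [0.5542, 0.0467, 0.077]]
[[318.68381085 198.16241412]
 [318.67035061 191.74685659]]
```

View pics/n_big.png

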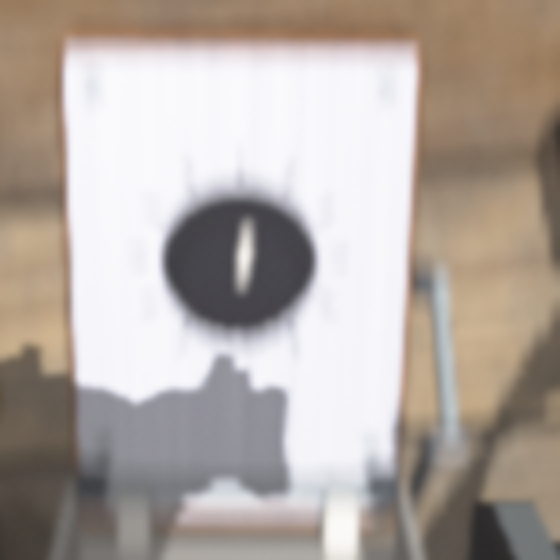

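Run:
```python
from h import *
s,p,R=tool(); print(p,np.abs(s["joint_velocities"]).max())
d=env.snapshot("wrist"); np.savez("o_wrist.npz",**d); im=d["frame"]
m=(im.max(2)<90).astype(np.uint8); m[:165]=0;m[225:]=0;m[:,:290]=0;m[:,350:]=0
m=cv2.morphologyEx(m,cv2.MORPH_CLOSE,np.ones((7,7),np.uint8)); m=cv2.morphologyEx(m,cv2.MORPH_OPEN,np.ones((7,7),np.uint8))
c=max(cv2.findContours(m,0,2)[0],key=cv2.contourArea); x,y,w,h=cv2.boundingRect(c); print(x,y,w,h)
P=cloud(d); q=P[m>0]; t=q[(q[:,2]>.073)&(q[:,2]<.082)]; print(len(t),np.median(t[:,2]),np.percentile(t,2,axis=0),np.percentile(t,98,axis=0)); print(cv2.minEnclosingCircle(t[:,:2].astype(np.float32)))
for z in (.05,.077): print(z,plane(d,[[x-.5,y+h/2],[x+w-.5,y+h/2],[x+w/2,y-.5],[x+w/2,y+h-.5]],z).round(4).tolist())
print(proj(d,[[.5446,.0459,.077],[.5446,.0459,.05]]))
# panel front corners
cv2.imwrite("pics/o_big.png",cv2.resize(im[125:285,260:400],None,fx=3.7,fy=3.7,interpolation=cv2.INTER_CUBIC)[:,:,::-1])
```

```text
[0.50494359 0.04756326 0.30624649] 0.19645982308210266
304 188 35 36
755 0.07652890850506702 [0.52788674 0.02873438 0.07352522] [0.56254156 0.06394507 0.0780165 ]
((0.5461954474449158, 0.046163834631443024), 0.02068251557648182)
0.05 [[0.55, 0.0237, 0.05], [0.5538, 0.0693, 0.05], [0.527, 0.0492, 0.05], [0.5765, 0.0451, 0.05]]
0.077 [[0.541, 0.026, 0.077], [0.5446, 0.0684, 0.077], [0.5197, 0.0497, 0.077], [0.5656, 0.0459, 0.077]]
[[320.06665208 207.49585767]
 [320.05634761 200.73592851]]
```

View pics/o_big.png

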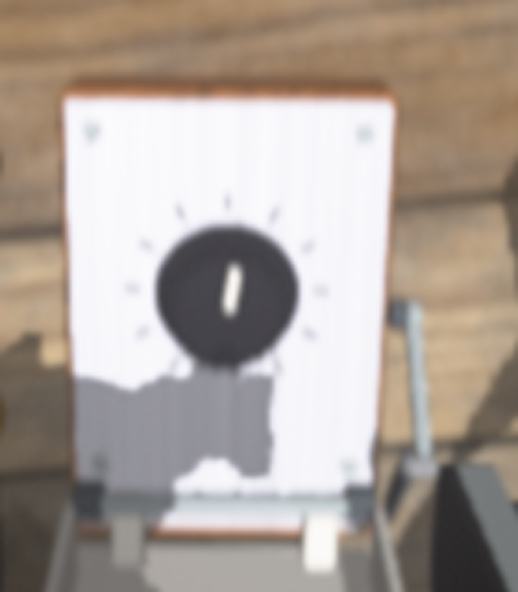

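Run:
```python
from h import *
s,p,R=tool(); print(p,np.abs(s["joint_velocities"]).max())
print(goto([.5453,.0462,.12],3.0516))
```

```text
[0.51014166 0.04718941 0.30905189] 0.1646243873611707
(array([-0.0364,  0.0029,  0.1888]), array([-0.0041, -0.0069,  0.0014]))
```

Call:
{"name": "drive_tool", "arguments": {"commands": [[[0.066, -0.015, 0.001, 0.01, 0, 0, 0], [0.066, -0.03, 0.002, 0.035, -0.004, -0.005, 0], [0.066, -0.036, 0.003, 0.065, -0.004, -0.007, 0], [0.066, -0.036, 0.003, 0.1, -0.004, -0.007, 0], [0.066, -0.036, 0.003, 0.135, -0.004, -0.007, 0], [0.066, -0.036, 0.003, 0.165, -0.004, -0.007, 0], [0.066, -0.036, 0.003, 0.185, -0.004, -0.007, 0], [0.066, -0.036, 0.003, 0.189, -0.004, -0.007, 0]]]}}

```text
clock: 13.57
tcp_pos: [0.5433, 0.0459, 0.1158]
tool_rot: [-0.003, 0.045, 0.999, 0.0]
contact_force: [-1.2, 0.6, -0.2]
opening: 0.066
```

Run:
```python
from h import *
d=env.snapshot("wrist"); np.savez("p_wrist.npz",**d); cv2.imwrite("pics/p_wrist.png",d["frame"][:,:,::-1])
P=cloud(d); b=P[(np.abs(P[...,2]-.0765)<.003)&(d["frame"].max(2)<90)&(np.hypot(P[...,0]-.545,P[...,1]-.046)<.03)]
print(len(b),b.min(0),b.max(0)) if len(b) else 0
print(goto([.5453,.0462,.077],3.0516))
```

```text
2858 [0.52630611 0.02667242 0.07350596] [0.56645513 0.06619225 0.07867291]
(array([-0.0014,  0.0001,  0.0402]), array([ 0.0003, -0.0047,  0.0009]))
```

View pics/p_wrist.png

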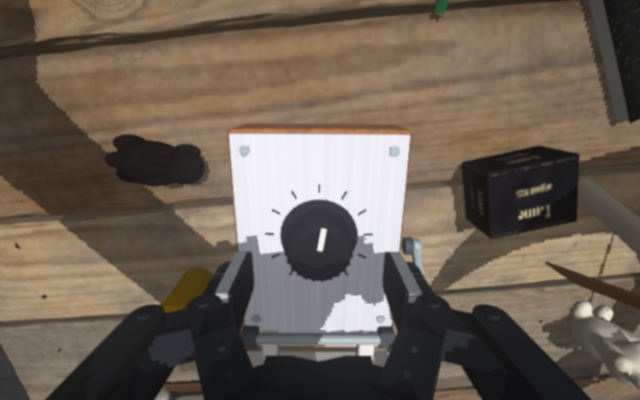

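The knob (319,240) is centred between the fingers and the stay (413,250) is outside the right finger. I'll descend.

Call:
{"name": "drive_tool", "arguments": {"commands": [[[0.066, -0.002, 0, 0.008, 0, -0.005, 0], [0.066, -0.002, 0, 0.018, 0, -0.005, 0], [0.066, -0.002, 0, 0.027, 0, -0.005, 0], [0.066, -0.002, 0, 0.034, 0, -0.005, 0], [0.066, -0.002, 0, 0.039, 0, -0.005, 0], [0.066, -0.002, 0, 0.04, 0, -0.005, 0], [0.066, -0.002, 0, 0.04, 0, -0.005, 0], [0.066, -0.002, 0, 0.04, 0, -0.005, 0]]]}}

```text
clock: 14.28
tcp_pos: [0.5462, 0.0461, 0.0775]
tool_rot: [0.0, 0.045, 0.999, 0.0]
contact_force: [0.4, -0.0, -0.1]
opening: 0.0658
```

Run:
```python
from h import *
s,p,R=tool(); print(p,s["contact_force"],s["torque"],s["joint_torque"])
print(goto([.546,.0463,.077],3.0516))
```

```text
[0.54620877 0.04611409 0.07746695] [ 0.40045245 -0.04684252 -0.11937564] [ 0.0098203  -0.03125656 -0.02813315] [ 4.86012737e-03 -3.79268253e+01 -5.20411447e+00 -1.83073515e+01
  9.34589276e-03  1.14826197e-02 -1.10343444e-03]
(array([0.0002, 0.0002, 0.0005]), array([0.0004, 0.0009, 0.001 ]))
```

Now I'll close on the knob and read the baseline torque.

Call:
{"name": "drive_tool", "arguments": {"commands": [[[0.055, 0, 0, 0, 0, 0, 0], [0.045, 0, 0, 0, 0, 0, 0], [0.03, 0, 0, 0, 0, 0, 0], [0.03, 0, 0, 0, 0, 0, 0], [0.03, 0, 0, 0, 0, 0, 0], [0.03, 0, 0, 0, 0, 0, 0], [0.03, 0, 0, 0, 0, 0, 0], [0.03, 0, 0, 0, 0, 0, 0]]]}}

```text
clock: 14.95
tcp_pos: [0.5466, 0.046, 0.0784]
tool_rot: [0.001, 0.044, 0.999, -0.0]
contact_force: [-2.5, -1.1, 5.5]
opening: 0.0377
```

```bash
cat > q.py <<'E'
from h import *
s,p,R=tool(); x=R.as_matrix()[:,0]; print("a",round(np.arctan2(x[1],x[0]),4),"p",p.round(4),"F",np.round(s["contact_force"],2),"T",np.round(s["torque"],3),"j7",round(s["joint_positions"][6],3),"t7",np.round(s["joint_torque"][4:],3),"op",round(s["opening"],4),"t",s["clock"],"v",round(np.abs(s["joint_velocities"]).max(),3))
E
python3 q.py
```

```text
a 3.0526 p [0.5466 0.046  0.0784] F [-2.49 -1.13  5.46] T [-0.173  0.379  0.026] j7 1.057 t7 [-0.013 -0.581 -0.029] op 0.0377 t 14.95 v 0.002
```

Call:
{"name": "drive_tool", "arguments": {"commands": [[[0.03, 0, 0, 0, 0, 0, 0.04], [0.03, 0, 0, 0, 0, 0, 0.08], [0.03, 0, 0, 0, 0, 0, 0.12], [0.03, 0, 0, 0, 0, 0, 0.16], [0.03, 0, 0, 0, 0, 0, 0.2], [0.03, 0, 0, 0, 0, 0, 0.24], [0.03, 0, 0, 0, 0, 0, 0.24], [0.03, 0, 0, 0, 0, 0, 0.24]]]}}

```text
clock: 15.62
tcp_pos: [0.5467, 0.0464, 0.0784]
tool_rot: [0.001, 0.163, 0.987, 0.0]
contact_force: [0.6, 0.8, 1.1]
opening: 0.038
```

```bash
python3 q.py
```

```text
a 2.8136 p [0.5467 0.0464 0.0784] F [0.61 0.81 1.15] T [ 0.104  0.074 -0.065] j7 0.844 t7 [0.199 0.025 0.022] op 0.038 t 15.6167 v 0.003
```

Call:
{"name": "drive_tool", "arguments": {"commands": [[[0.03, 0, 0, 0, 0, 0, 0.015], [0.03, 0, 0, 0, 0, 0, 0.03], [0.03, 0, 0, 0, 0, 0, 0.045], [0.03, 0, 0, 0, 0, 0, 0.06], [0.03, 0, 0, 0, 0, 0, 0.075], [0.03, 0, 0, 0, 0, 0, 0.09], [0.03, 0, 0, 0, 0, 0, 0.105], [0.03, 0, 0, 0, 0, 0, 0.12]]]}}

```text
clock: 16.28
tcp_pos: [0.5468, 0.0467, 0.0784]
tool_rot: [0.001, 0.223, 0.975, 0.001]
contact_force: [-0.1, 1.1, 0.0]
opening: 0.0376
```

```bash
python3 q.py
```

```text
a 2.6923 p [0.5468 0.0467 0.0784] F [-0.1   1.13  0.  ] T [ 0.154 -0.036  0.026] j7 0.736 t7 [0.159 0.149 0.052] op 0.0376 t 16.2833 v 0.16
```

Joint 7 torque reads 0.052 N m while turning, which matches the stated friction, so it's a clean signal. I'll go on in small steps.

Call:
{"name": "drive_tool", "arguments": {"commands": [[[0.03, 0, 0, 0, 0, 0, 0.01], [0.03, 0, 0, 0, 0, 0, 0.02], [0.03, 0, 0, 0, 0, 0, 0.03], [0.03, 0, 0, 0, 0, 0, 0.04], [0.03, 0, 0, 0, 0, 0, 0.05], [0.03, 0, 0, 0, 0, 0, 0.06], [0.03, 0, 0, 0, 0, 0, 0.07], [0.03, 0, 0, 0, 0, 0, 0.08]]]}}

```text
clock: 16.95
tcp_pos: [0.5468, 0.0468, 0.0784]
tool_rot: [0.001, 0.262, 0.965, 0.001]
contact_force: [1.1, 1.2, -0.6]
opening: 0.0379
```

```bash
python3 q.py
```

```text
a 2.6114 p [0.5468 0.0468 0.0784] F [ 1.08  1.23 -0.61] T [ 0.178 -0.072  0.005] j7 0.664 t7 [0.173 0.227 0.016] op 0.0379 t 16.95 v 0.106
```

Call:
{"name": "drive_tool", "arguments": {"commands": [[[0.03, 0, 0, 0, 0, 0, 0.01], [0.03, 0, 0, 0, 0, 0, 0.02], [0.03, 0, 0, 0, 0, 0, 0.03], [0.03, 0, 0, 0, 0, 0, 0.04], [0.03, 0, 0, 0, 0, 0, 0.05], [0.03, 0, 0, 0, 0, 0, 0.06], [0.03, 0, 0, 0, 0, 0, 0.07], [0.03, 0, 0, 0, 0, 0, 0.08]]]}}

```text
clock: 17.62
tcp_pos: [0.5469, 0.047, 0.0784]
tool_rot: [0.001, 0.301, 0.954, 0.001]
contact_force: [0.5, 2.0, -1.4]
opening: 0.0379
```

```bash
python3 q.py
```

```text
a 2.5304 p [0.5469 0.047  0.0784] F [ 0.51  2.   -1.38] T [ 0.24  -0.094  0.054] j7 0.592 t7 [0.202 0.335 0.016] op 0.0379 t 17.6167 v 0.106
```

Call:
{"name": "drive_tool", "arguments": {"commands": [[[0.03, 0, 0, 0, 0, 0, 0.01], [0.03, 0, 0, 0, 0, 0, 0.02], [0.03, 0, 0, 0, 0, 0, 0.03], [0.03, 0, 0, 0, 0, 0, 0.04], [0.03, 0, 0, 0, 0, 0, 0.05], [0.03, 0, 0, 0, 0, 0, 0.06], [0.03, 0, 0, 0, 0, 0, 0.07], [0.03, 0, 0, 0, 0, 0, 0.08]]]}}

```text
clock: 18.28
tcp_pos: [0.547, 0.0471, 0.0784]
tool_rot: [0.001, 0.339, 0.941, 0.001]
contact_force: [1.3, 1.3, -1.1]
opening: 0.0377
```

```bash
python3 q.py
```

```text
a 2.4496 p [0.547  0.0471 0.0784] F [ 1.32  1.25 -1.09] T [ 0.36  -0.171  0.055] j7 0.519 t7 [0.229 0.449 0.015] op 0.0377 t 18.2833 v 0.106
```

Call:
{"name": "drive_tool", "arguments": {"commands": [[[0.03, 0, 0, 0, 0, 0, 0.01], [0.03, 0, 0, 0, 0, 0, 0.02], [0.03, 0, 0, 0, 0, 0, 0.03], [0.03, 0, 0, 0, 0, 0, 0.04], [0.03, 0, 0, 0, 0, 0, 0.05], [0.03, 0, 0, 0, 0, 0, 0.06], [0.03, 0, 0, 0, 0, 0, 0.07], [0.03, 0, 0, 0, 0, 0, 0.08]]]}}

```text
clock: 18.95
tcp_pos: [0.5471, 0.0472, 0.0785]
tool_rot: [0.001, 0.377, 0.926, 0.001]
contact_force: [1.4, 1.9, -1.6]
opening: 0.0378
```

```bash
python3 q.py
```

```text
a 2.3685 p [0.5471 0.0472 0.0785] F [ 1.37  1.93 -1.55] T [ 0.319 -0.256  0.001] j7 0.447 t7 [0.251 0.57  0.014] op 0.0378 t 18.95 v 0.107
```

Call:
{"name": "drive_tool", "arguments": {"commands": [[[0.03, 0, 0, 0, 0, 0, 0.01], [0.03, 0, 0, 0, 0, 0, 0.02], [0.03, 0, 0, 0, 0, 0, 0.03], [0.03, 0, 0, 0, 0, 0, 0.04], [0.03, 0, 0, 0, 0, 0, 0.05], [0.03, 0, 0, 0, 0, 0, 0.06], [0.03, 0, 0, 0, 0, 0, 0.07], [0.03, 0, 0, 0, 0, 0, 0.08]]]}}

```text
clock: 19.62
tcp_pos: [0.5473, 0.0473, 0.0785]
tool_rot: [0.001, 0.414, 0.91, 0.001]
contact_force: [2.2, 2.2, -1.0]
opening: 0.0378
```

```bash
python3 q.py
```

```text
a 2.2877 p [0.5473 0.0473 0.0785] F [ 2.22  2.2  -0.99] T [ 0.399 -0.358  0.08 ] j7 0.374 t7 [0.27  0.696 0.013] op 0.0378 t 19.6167 v 0.104
```

Call:
{"name": "drive_tool", "arguments": {"commands": [[[0.03, 0, 0, 0, 0, 0, 0.01], [0.03, 0, 0, 0, 0, 0, 0.02], [0.03, 0, 0, 0, 0, 0, 0.03], [0.03, 0, 0, 0, 0, 0, 0.04], [0.03, 0, 0, 0, 0, 0, 0.05], [0.03, 0, 0, 0, 0, 0, 0.06], [0.03, 0, 0, 0, 0, 0, 0.07], [0.03, 0, 0, 0, 0, 0, 0.08]]]}}

```text
clock: 20.28
tcp_pos: [0.5474, 0.0474, 0.0784]
tool_rot: [0.001, 0.451, 0.893, 0.002]
contact_force: [2.2, 2.7, -1.8]
opening: 0.038
```

```bash
python3 q.py
python3 - <<'E'
from h import *
d=env.snapshot("wrist"); cv2.imwrite("pics/q_wrist.png",d["frame"][:,:,::-1])
E
```

```text
a 2.2066 p [0.5474 0.0474 0.0784] F [ 2.16  2.68 -1.85] T [ 0.475 -0.362  0.088] j7 0.302 t7 [0.285 0.826 0.012] op 0.038 t 20.2833 v 0.106
```

View pics/q_wrist.png

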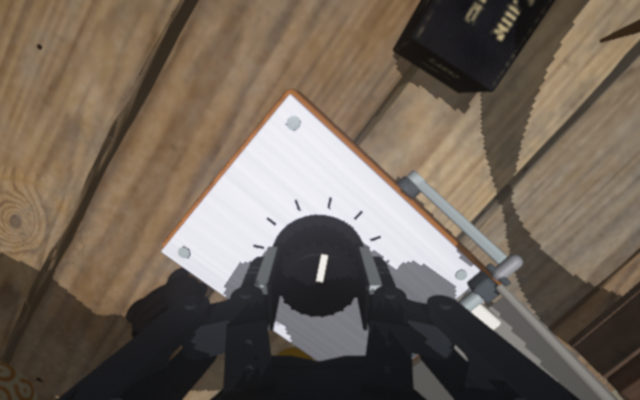

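In the wrist view the pointer at (322,267) keeps its direction relative to the fingers, so the knob is turning with the gripper without slip. I'll continue with a small re-centring shift.

Call:
{"name": "drive_tool", "arguments": {"commands": [[[0.03, 0, -0.0002, 0, 0, 0, 0.01], [0.03, 0, -0.0004, 0, 0, 0, 0.02], [0.03, 0, -0.0006, 0, 0, 0, 0.03], [0.03, 0, -0.0008, 0, 0, 0, 0.04], [0.03, 0, -0.0008, 0, 0, 0, 0.05], [0.03, 0, -0.0008, 0, 0, 0, 0.06], [0.03, 0, -0.0008, 0, 0, 0, 0.07], [0.03, 0, -0.0008, 0, 0, 0, 0.08]]]}}

```text
clock: 21.0
tcp_pos: [0.5474, 0.0475, 0.0785]
tool_rot: [0.002, 0.486, 0.874, 0.002]
contact_force: [4.9, 3.2, -4.7]
opening: 0.0377
```

```bash
python3 q.py
```

```text
a 2.126 p [0.5474 0.0475 0.0785] F [ 4.91  3.18 -4.7 ] T [ 0.655 -0.78   0.127] j7 0.23 t7 [ 0.285  1.442 -0.059] op 0.0377 t 21.0 v 0.104
```

Call:
{"name": "drive_tool", "arguments": {"commands": [[[0.03, 0, 0, 0, 0, 0, 0.005], [0.03, 0, 0, 0, 0, 0, 0.01], [0.03, 0, 0, 0, 0, 0, 0.015], [0.03, 0, 0, 0, 0, 0, 0.02], [0.03, 0, 0, 0, 0, 0, 0.025], [0.03, 0, 0, 0, 0, 0, 0.03], [0.03, 0, 0, 0, 0, 0, 0.03], [0.03, 0, 0, 0, 0, 0, 0.03]]]}}

```text
clock: 21.67
tcp_pos: [0.5475, 0.0475, 0.0785]
tool_rot: [0.002, 0.499, 0.866, 0.003]
contact_force: [3.7, 2.4, -4.7]
opening: 0.0377
```

```bash
python3 q.py
```

```text
a 2.0959 p [0.5475 0.0475 0.0785] F [ 3.73  2.39 -4.74] T [ 0.529 -0.575  0.128] j7 0.203 t7 [ 0.238  1.115 -0.121] op 0.0377 t 21.6667 v 0.003
```

t7 has fallen by 0.062 N m over 0.03 rad, which is exactly the buffer's 2 N m/rad. I'll take one gentle confirming step of 0.02 rad.

Call:
{"name": "drive_tool", "arguments": {"commands": [[[0.03, 0, 0, 0, 0, 0, 0.005], [0.03, 0, 0, 0, 0, 0, 0.01], [0.03, 0, 0, 0, 0, 0, 0.015], [0.03, 0, 0, 0, 0, 0, 0.02], [0.03, 0, 0, 0, 0, 0, 0.02], [0.03, 0, 0, 0, 0, 0, 0.02], [0.03, 0, 0, 0, 0, 0, 0.02], [0.03, 0, 0, 0, 0, 0, 0.02]]]}}

```text
clock: 22.33
tcp_pos: [0.5475, 0.0475, 0.0785]
tool_rot: [0.002, 0.508, 0.861, 0.003]
contact_force: [3.6, 2.2, -4.3]
opening: 0.0376
```

```bash
python3 q.py
```

```text
a 2.0758 p [0.5475 0.0475 0.0785] F [ 3.62  2.23 -4.28] T [ 0.578 -0.567  0.186] j7 0.185 t7 [ 0.215  1.135 -0.15 ] op 0.0376 t 22.3333 v 0.002
```

The torque rose again by the expected amount, so the knob is about 0.08 rad into the buffer. I'll ease back 0.04 rad, then open.

Call:
{"name": "drive_tool", "arguments": {"commands": [[[0.03, 0, 0, 0, 0, 0, -0.01], [0.03, 0, 0, 0, 0, 0, -0.03], [0.03, 0, 0, 0, 0, 0, -0.04], [0.042, 0, 0, 0, 0, 0, -0.04], [0.05, 0, 0, 0, 0, 0, -0.04], [0.06, 0, 0, 0, 0, 0, -0.04], [0.066, 0, 0, 0, 0, 0, -0.04], [0.066, 0, 0, 0, 0, 0, -0.04]]]}}

```text
clock: 23.0
tcp_pos: [0.5471, 0.0466, 0.0785]
tool_rot: [0.002, 0.491, 0.871, 0.002]
contact_force: [-0.4, 0.6, 0.2]
opening: 0.0661
```

```bash
python3 q.py
python3 - <<'E'
from h import *
d=env.snapshot("wrist"); cv2.imwrite("pics/r_wrist.png",d["frame"][:,:,::-1]); np.savez("r_wrist.npz",**d)
E
```

```text
a 2.1149 p [0.5471 0.0466 0.0785] F [-0.42  0.64  0.23] T [-0.053 -0.014 -0.031] j7 0.221 t7 [ 0.01  -0.005 -0.   ] op 0.0661 t 23.0 v 0.007
```

View pics/r_wrist.png

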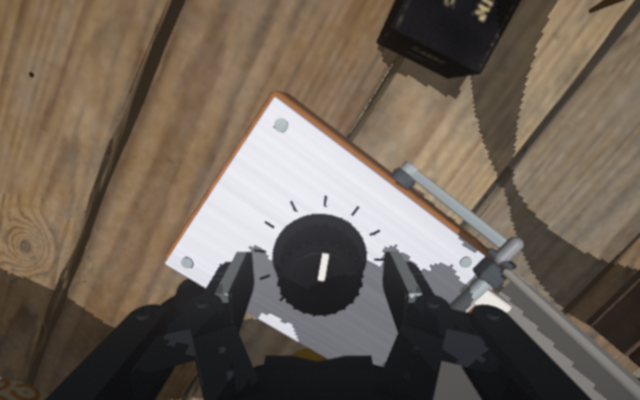

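The fingers are open around the knob (centre 320,265) without touching it, and the pointer at (323,266) still sits where the gripper left it. I'll retract straight up.

Call:
{"name": "drive_tool", "arguments": {"commands": [[[0.066, 0, 0, -0.015, 0, 0, 0], [0.066, 0, 0, -0.04, 0, 0, 0], [0.066, 0, 0, -0.07, 0, 0, 0], [0.066, 0, 0, -0.1, 0, 0, 0], [0.066, 0, 0, -0.13, 0, 0, 0], [0.066, 0.01, 0, -0.16, 0, 0, 0], [0.066, 0.02, 0, -0.18, 0, 0, 0], [0.066, 0.02, 0, -0.18, 0, 0, 0]]]}}

```text
clock: 23.72
tcp_pos: [0.5382, 0.0666, 0.2645]
tool_rot: [0.006, 0.49, 0.872, 0.005]
contact_force: [0.4, 0.1, -0.7]
opening: 0.066
```

Call:
{"name": "drive_tool", "arguments": {"commands": [[[0.066, 0, 0, 0, 0, 0, 0], [0.066, 0, 0, 0, 0, 0, 0], [0.066, 0, 0, 0, 0, 0, 0], [0.066, 0, 0, 0, 0, 0, 0], [0.066, 0, 0, 0, 0, 0, 0], [0.066, 0, 0, 0, 0, 0, 0], [0.066, 0, 0, 0, 0, 0, 0], [0.066, 0, 0, 0, 0, 0, 0]]]}}

```text
clock: 24.38
tcp_pos: [0.5381, 0.0665, 0.264]
tool_rot: [0.005, 0.49, 0.872, 0.005]
contact_force: [-0.6, 0.5, -0.0]
opening: 0.0659
```

```bash
python3 q.py
python3 - <<'E'
from h import *
d=env.snapshot("wrist"); cv2.imwrite("pics/s_wrist.png",d["frame"][:,:,::-1]); np.savez("s_wrist.npz",**d)
def ptr(d):
    P=cloud(d); im=d["frame"]; q=plane(d,np.stack(np.meshgrid(np.arange(640),np.arange(400)),-1).reshape(-1,2),.077).reshape(400,640,3)
    m=(np.hypot(q[...,0]-.546,q[...,1]-.0463)<.013)&(im.min(2)>110)
    x=q[m][:,:2]; c=x.mean(0); v=np.linalg.svd(x-c)[2][0]; return len(x),c-[.546,.0463],np.arctan2(v[1],v[0])
for n in ("o","p","r","s"): print(n,ptr(dict(np.load(n+"_wrist.npz"))))
d=env.snapshot("scene"); cv2.imwrite("pics/s_scene.png",cv2.resize(d["frame"][110:310,230:430],None,fx=3,fy=3,interpolation=cv2.INTER_CUBIC)[:,:,::-1])
E
```

```text
a 2.1176 p [0.5381 0.0665 0.264 ] F [-0.62  0.46 -0.  ] T [-0.023  0.04   0.032] j7 0.282 t7 [ 0.013 -0.048  0.   ] op 0.0659 t 24.3833 v 0.005
o (55, array([-0.00549402,  0.00251621]), np.float64(-0.23557583514256436))
p (129, array([-0.00692899,  0.00232333]), np.float64(-0.23637428782683215))
r (161, array([-0.00228337,  0.00741259]), np.float64(-1.1705946789016557))
s (52, array([-0.00220718,  0.00741201]), np.float64(-1.1330400038477653))
```

View pics/s_scene.png

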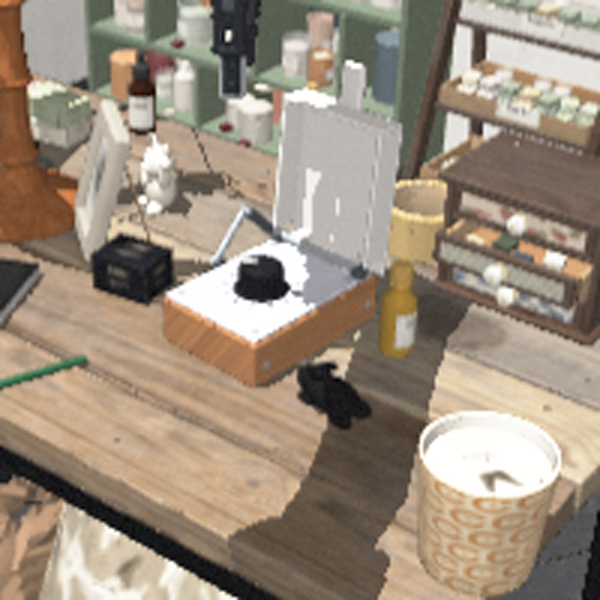

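View pics/s_wrist.png

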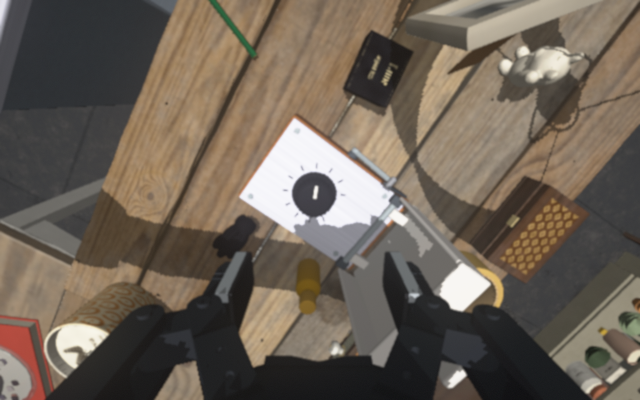

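The guard is propped with its top at (340,105) in the scene crop, the stay holds it on the left, and the pointer shows a turn of about 0.92 rad. I'll compare the bystanders against the start picture, then hand in.

```bash
python3 - <<'E'
from h import *
a=dict(np.load("a_scene.npz"))["frame"]; b=env.snapshot("scene")["frame"]
ga,gb=[cv2.cvtColor(i,cv2.COLOR_RGB2GRAY) for i in (a,b)]
for n,(x,y,w,h) in dict(carton=(258,186,32,26),bottle=(354,192,20,40),hare=(326,228,32,30),candle=(366,242,54,70)).items():
    r=cv2.matchTemplate(gb[y-8:y+h+8,x-8:x+w+8],ga[y:y+h,x:x+w],cv2.TM_CCOEFF_NORMED); _,mx,_,l=cv2.minMaxLoc(r); print(n,"shift px",l[0]-8,l[1]-8,round(mx,2))
E
python3 q.py
```

```text
carton shift px 0 0 0.89
bottle shift px 1 0 0.38
hare shift px 0 0 0.76
candle shift px 0 0 0.97
a 2.1178 p [0.5382 0.0666 0.2644] F [-0.2  -0.69  0.55] T [ 0.003  0.029 -0.005] j7 0.282 t7 [ 0.012 -0.052  0.   ] op 0.0659 t 24.5333 v 0.002
```

```bash
python3 -c "
from rig import env
print(env.finish_job())"
```

```text
the job is handed in; nothing more can be done
None
```

The guard is propped open on its stay, the knob is at its stop, and the job is handed in at about 24.5 s on the clock. The hand-in gave no verdict.

- **Guard:** on my first try the tab slipped out of the fingers somewhere past about 1.28 rad and the guard fell shut. I pinched it deeper and tilted the tool along with it, taking it to about 1.77 rad. Lowering it then met resistance from the stay, and it stood open after I let go.
- **Knob:** it turned with the gripper without slipping, and about 0.9 rad in the torque began to rise at roughly the buffer's 2 N m per rad. I stopped about 0.08 rad into the buffer (limit 0.18), eased back 0.04 rad and let go. The pointer then showed a total turn of about 0.92 rad.
- **Last checks:** the final picture shows the guard still up and the gripper clear of everything.
- **Bystanders:** against the first picture, the carton, hare and candle matched with no shift. The bottle matched within 1 pixel, but that match was poor (0.38), probably from the changed shadows. It looked in place in the picture.
- **Disagreement:** the two pointer readings after release differed by about 0.04 rad, which I took as measuring noise.

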